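Wedge the low desk divider tight in its shoe

ROBOT

A 7-joint arm with a two-finger parallel gripper is mounted at the origin on the work surface. World frame = base frame: x ahead of the robot, y to its left, z up, the work surface at z = 0. Lengths are in m, angles in rad, forces in N, time in s.
With the tool pointing down it reaches from about 0.4 to 0.85 m from the base axis. Payload 10.4 kg.
Tool frame: the origin (TCP) lies at the centre of the arm's flange, where the gripper is bolted on; the fingertips stand 173 mm ahead of it and the grasp point (between the pads) lies 155 mm ahead of it (manip.nose_length is the distance from the TCP to the fingertips, in m); z points along the fingers, x is the direction in which the jaws open and shut, and the axes are right-handed (so a half turn about z gives the same grasp; the last joint's range is limited). The gripper opens to 85 mm and grips with 20 to 120 N. Pads are 22 mm wide; open, the fingers measure 114 mm over their backs; the gripper's body (76 mm by 85 mm) begins 54 mm behind the grasp point. The pads swing forward as they close: fully open they stand 13 mm farther back than shut.
Start: joints at [-0.023, 0.332, -0.065, 1.46, 0.022, 1.35, -0.088], TCP at [0.625, 0, 0.405] pointing down, gripper open.
Joint ranges: [-2.6, 2.6], [-0.5, 2.12], [-1.47, 1.34], [0.16, 2.42], [-1.27, 4.41], [0.06, 2.06], [-2.6, 2.6]. Speed limits (rad/s): [2.22, 2.22, 2.79, 2.79, 3.14, 3.14, 3.14].

INTERFACE

Orientations are given as a unit quaternion [x, y, z, w].
In Python, from workcell import status, cams, order, manip gives the robot as it stands.
- The arm moves only by the tool servo_tool, never from a script. Its argument "motion" is a list that holds one entry, the list of rows, each a list of 6 numbers: the shift along the tool's x, y, z in units of 50 mm (1.0 is 50 mm), then the turn, a rotation vector about the tool's x, y, z in units of 5 degrees (1.0 is 5 degrees). In form: [[[x, y, z, ax, ay, az], ...]]. A call has 1 to 12 rows; each row shifts and turns the pose as measured when the row begins, along the tool's axes as they then stand; what a row does not reach is not made up. A row lasts 1/10 s, in which the tool goes at most 50 mm and 8.59 degrees, less where a joint would pass 70% of its speed; a pose out of reach is approached as far as the arm can. A call is refused whole if a number of a shift passes 1 or a number of a turn 1, either way. A call with a gripper value outside its range is refused whole. "jaw" is the closure in counts, from 0 (fully open) to 255 (shut), set as the call begins (left out, the last holds). The fingers move at their own pace and stop on an object; "force" is the grip in N (left out, the last holds). Time passes only in rows, so rows that do not move let the fingers close. It gives the time, the measured TCP pose, the force and the opening at its end, in the units of the state.
- status.get_obs(): the state, without advancing time (a new reading comes with each control period).
- cams.camera(name): name is "scene" or "side" or "wrist"; returns a dict with "color" (480x640x3 uint8, red, green, blue), "vertical_fov" (degrees; the focal length in pixels is half the picture's height over the tangent of half this angle, whatever the lens; pixels are square), "cx", "cy" (the principal point, pixels), "extrinsics" (4x4, takes a point from camera to world coordinates). Camera axes: x right, y down, z forward; pixel columns grow to the right and rows downward; lengths in m; the calibration is good to about 2 mm. A picture is of the moment at which its call begins. There is no depth.
- order.hand_in(): hands the job in, once; it reports no verdict.
The state is a dict: "clock": time; "joint_pos": joint angles; "joint_velocities": joint speeds; "tau": joint torques, N m; "position": TCP position; "ee_rot": TCP orientation; "ft_force": force on the tool from outside, world axes, zero at the start; "torque": the same for the moment, N m; "grip_width": opening from 0.0 (shut) to 1.0 (fully open).
Only numpy, scipy, OpenCV 4.12 (cv2) and the standard library are available. Lean on these libraries where they do the work, as an engineer would, in place of code of your own. Each camera call takes 0.05 s, during which the arm holds its last target.

TASK

Fix the low divider board in its steel shoe on the desk: take the wooden wedge from its stand, set it tip down in the slot between the board and the steel cheek with its straight face against the board, and let go so that it stands there by itself, still loose. Then pick up the tapping block and with it (not with the gripper) tap the wedge down until it goes no farther, gently, never pressing it with more than 35 N, and put the block back upright on the desk, clear of the shoe. Do not shift the other things on the desk.

Things in the scene. Friction and masses are not known exactly. Their poses are not given: they have to be found in the camera images.
- shoe: Fixed dark steel shoe on the desk that carries the divider board; base plate 115 x 140 mm, 12 mm thick. Origin on the desk (z = 0), straight under the slot-side face of the unwedged board, half-way along it. z up; y along the board; x from the board face across the slot towards the steel cheek (roughly away from the robot).
- board_top (a point): Point on the shoe: middle of the slot-side top edge of the unwedged board, 90 mm above the desk, x = 0. The board is a white slab 18 mm thick (shoe x from -18 to 0 mm) and 200 mm long in y. A springy rubber lining at its back pushes it to the front.
- slot_mouth (a point): Point on the shoe at the slot's mouth: 5 mm from the board face, 74 mm above the desk, half-way along the slot, which is 37 mm long in y between 74 mm high end plates. The mouth is 8.2 to 10.6 mm wide in x from the board face: it differs from shoe to shoe and is not measured, and the depth at which the wedge stops differs with it by up to 15 mm.
- cheek_lip (a point): Point on the shoe, 16 mm from the board face, 80 mm above the desk: about the top of the cheek's lip. The cheek is an inclined steel plate facing the board; its working face runs from the base up to the mouth (74 mm), so that the slot narrows downward with the wedge's taper (0.16 mm per mm); above that the lip flares outward 5 mm to guide the tip in.
- board (a joint): How far the wedge has pushed the board back (m): 0 unwedged, 0.003 at the hard stop, wedge fully home. The wedge sinks about 19 mm for these 3 mm. It takes about 5 N down on the wedge to begin, up to 13 N near the end; at the stop the push rises steeply with little more movement (16 to 20 N makes sure). Friction holds the wedge wherever it is left.
- wedge: Hardwood wedge, 60 g, standing tip down: 120 mm long, 30 mm wide (its y), 5 mm thick at the tip, 24.2 mm at the head (its x). Origin mid tip end, z up to the head. Straight face at x = -2.5 mm, all along; sloping face on the +x side. In the slot its axes are as the shoe's. Let in without pressing, the tip comes 20 to 35 mm below the mouth; fully home 39 to 57 mm.
- wedge_grip (a point): Point to grip the wedge at, across its 30 mm width: 85 mm above the tip, 35 mm below the head, x = +6.7 mm (the middle of the thickness there). Axes as the wedge's. The middle of the head's end face is at x = +9.6 mm in the wedge's axes.
- stand: Fixed grey plastic stand, 80 x 62 mm base, 48 mm high, in which the wedge stands at the start, tip 12 mm above the desk in a pocket 36 mm deep that fits it loosely; lift the wedge straight up. Origin on the desk under the wedge's tip; axes as the wedge's. It and the tapping block can be on either side of the desk.
- tapper: Loose tapping block, 175 to 350 g: black rubber-covered base 50 x 50 mm, 28 mm high, with a square upright wooden handle 26 x 26 mm on top, 98 mm high overall. Origin at the centre of its underside.
- tapper_grip (a point): Point to grip the tapping block at, on the axis of its handle 68 mm above its underside. Axes along the sides of the block and handle.
- bottle: Bystander: brown glass bottle, 60 mm diameter, 210 mm high; origin under its centre.
- can: Bystander: drinks can, 66 mm diameter, 115 mm high; origin under its centre.
- mug: Bystander: blue mug, 82 mm diameter, 95 mm high; origin under its centre.
- mouse: Bystander: computer mouse, 105 x 60 x 34 mm; origin under its centre.
- drive: Bystander: flat black drive case, 80 x 115 x 18 mm; origin under its centre.
- tape: Bystander: brown disc-shaped roll, 100 mm diameter, 22 mm high; origin under its centre.
There are look-alikes about, which are no part of the job. What is shaped like the tapper but purple is not meant.

How it is judged:
By the outcome, as a careful person would: the job done as asked, in the order asked, and still so for the second after the job is handed in, with the robot touching nothing.
It also fails if it takes over 67 s, if anything falls off the work surface, if the arm or the gripper's body presses on something with over 40 N, if the wrist force passes 120 N, or if a joint passes its speed limit or range.

## Working session

There is one attempt and no reset: what is moved stays moved. The work goes in short steps, Python scripts to look and compute and a tool call to move; the robot and the scene stay as the last step left them, time stands still between calls to the robot, and variables do not carry over. Pictures are saved under pics/ and viewed, and the job is handed in when it is done.

Besides the shell and the picture viewer there is one more tool, called after "Call:" as a command line: name --argument value ..., lists and objects as JSON in quotes. servo_tool: Moves the arm, as the interface text tells. Its arguments: {"type":"object","properties":{"motion":{"type":"array","items":{"type":"array","items":{"type":"array","items":{"type":"number"}}}},"jaw":{"type":"number"},"force":{"type":"number"}},"required":["motion"]}

```bash
mkdir -p pics; ls; python3 - <<'E'
from workcell import status,cams,order,manip
import cv2
o=status.get_obs();print(o)
for n in ["scene","side","wrist"]:
    c=cams.camera(n);cv2.imwrite(f"pics/{n}0.png",c["color"][:,:,::-1]);print(n,c["vertical_fov"],c["cx"],c["cy"],c["extrinsics"].round(4).tolist())
E
```

```text
pics
{'clock': 0.0, 'joint_pos': array([-0.0226178 ,  0.33287012, -0.06467572,  1.46096311,  0.02160715,
        1.34986385, -0.08849469]), 'joint_velocities': array([-1.06487068e-05,  2.52446107e-03, -1.56632682e-04,  2.48874290e-04,
        1.28852510e-03, -1.15771377e-03,  1.19739112e-03]), 'tau': array([ 4.98105128e-04, -6.25449800e+01,  4.97091911e-02, -3.91610491e+01,
        1.63588714e-02,  9.83294769e-03, -6.01235030e-06]), 'position': array([6.24871233e-01, 3.02266592e-06, 4.03906378e-01]), 'ee_rot': array([ 9.99999752e-01,  1.15862049e-05, -7.03318156e-04,  3.98794378e-05]), 'ft_force': array([0.50222641, 0.27604573, 0.30486577]), 'torque': array([ 0.00356087,  0.01515379, -0.04498927]), 'grip_width': 0.9963398845014115}
scene 46.022689754769026 324.01612516584606 242.01591816742732 [[0.108, 0.6767, -0.7283, 1.4185], [0.9941, -0.0704, 0.082, -0.0997], [0.0043, -0.7329, -0.6803, 0.8686], [0.0, 0.0, 0.0, 1.0]]
side 43.91134868618314 326.98603415953175 237.40606880045257 [[-0.8269, -0.389, 0.406, 0.0421], [-0.5623, 0.5721, -0.5971, 0.7274], [0.0, -0.7221, -0.6918, 0.9811], [0.0, 0.0, 0.0, 1.0]]
wrist 70.29298752582957 313.53711977946443 238.71555665079615 [[1.0, 0.0002, -0.001, 0.6257], [-0.0001, -0.9449, -0.3273, 0.0843], [-0.001, 0.3273, -0.9449, 0.3728], [0.0, 0.0, 0.0, 1.0]]
```

View pics/scene0.png

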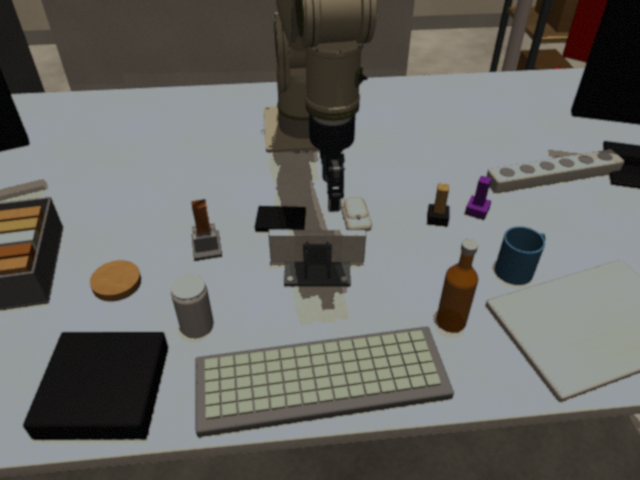

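View pics/side0.png

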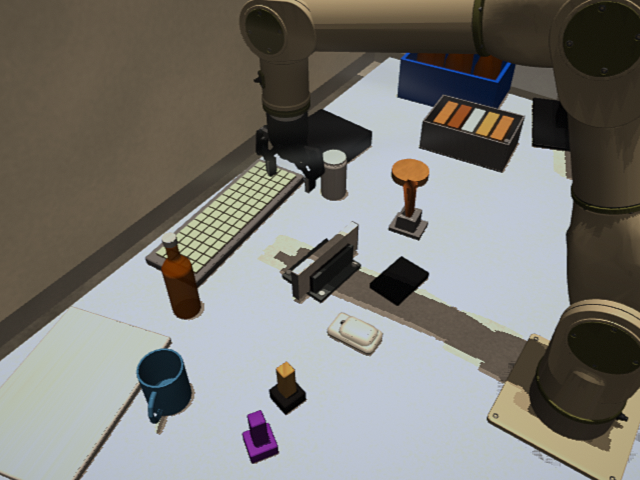

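View pics/wrist0.png

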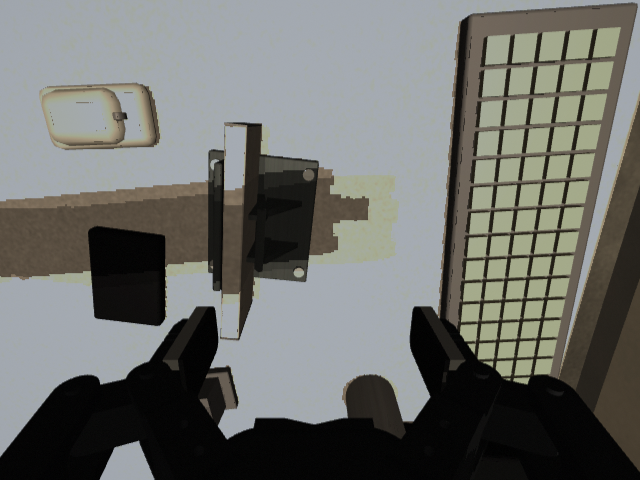

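The scene view shows the wedge in its grey stand at about (203,225) and the shoe at (318,258). There are two tapper-shaped things: one with a black base and wood handle at (440,203), and a purple one at (480,195). The black and wood one fits the description. I'll confirm with enlarged crops.

```bash
cat > h.py <<'E'
import numpy as np,cv2
from workcell import status,cams,order,manip
def K(c):
    f=240/np.tan(np.radians(c["vertical_fov"])/2);return np.array([[f,0,c["cx"]],[0,f,c["cy"]],[0,0,1]])
def ray(c,u,v):
    E=c["extrinsics"];d=E[:3,:3]@np.linalg.solve(K(c),[u,v,1.]);return E[:3,3],d/np.linalg.norm(d)
def onz(c,u,v,z):
    o,d=ray(c,u,v);return o+d*(z-o[2])/d[2]
def tri(*l):
    A=np.zeros((3,3));b=np.zeros(3);R=[ray(*x) for x in l]
    for o,d in R:
        P=np.eye(3)-np.outer(d,d);A+=P;b+=P@o
    p=np.linalg.solve(A,b);return p,[round(1000*float(np.linalg.norm((np.eye(3)-np.outer(d,d))@(p-o))),1) for o,d in R]
def proj(c,p):
    E=c["extrinsics"];q=K(c)@(E[:3,:3].T@(np.asarray(p,float)-E[:3,3]));return q[:2]/q[2]
def crop(c,x0,y0,x1,y1,k,name):
    im=cv2.resize(np.ascontiguousarray(c["color"][y0:y1,x0:x1,::-1]),None,fx=k,fy=k,interpolation=cv2.INTER_CUBIC);return im
E
python3 - <<'E'
from h import *
s=cams.camera("scene");d=cams.camera("side")
a=crop(s,170,190,270,265,4,0);b=crop(s,410,170,510,235,4,0)
c=crop(d,370,150,450,250,4,0);e=crop(d,230,350,320,470,4,0)
def put(l,n):
    H=max(i.shape[0] for i in l);cv2.imwrite(n,np.hstack([cv2.copyMakeBorder(i,0,H-i.shape[0],0,8,0) for i in l]))
put([a,c],"pics/w1.png");put([b,e],"pics/t1.png")
put([crop(s,260,220,380,300,4,0)],"pics/sh_s.png");put([crop(d,270,215,370,310,5,0)],"pics/sh_d.png")
E
```

```text
(no output)
```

View pics/w1.png

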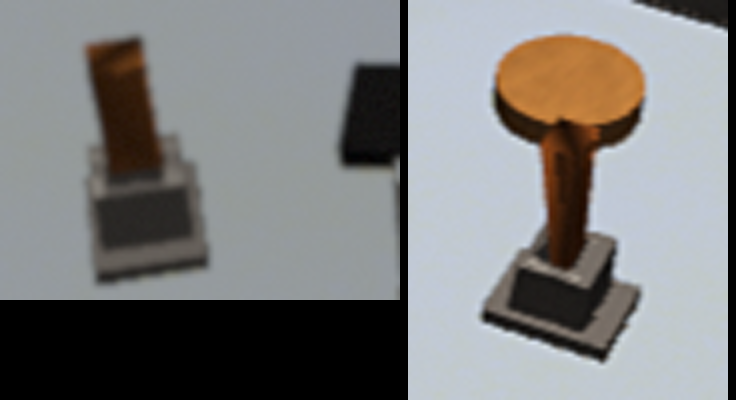

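View pics/t1.png

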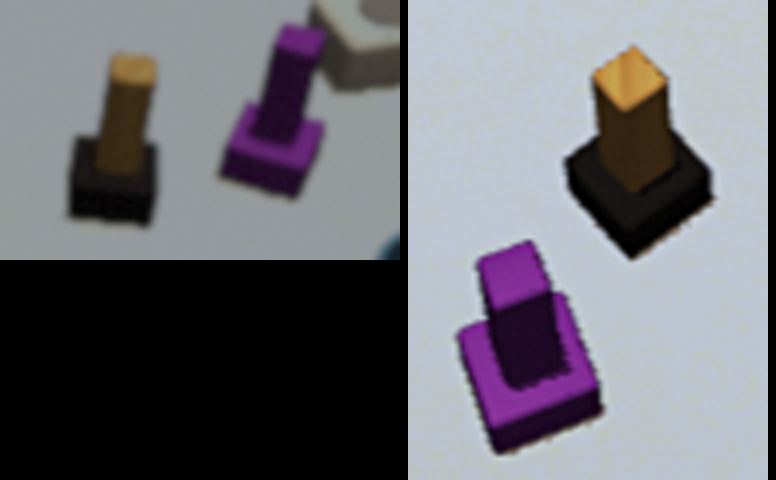

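View pics/sh_s.png

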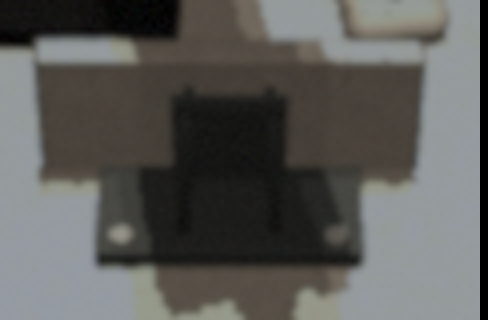

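View pics/sh_d.png

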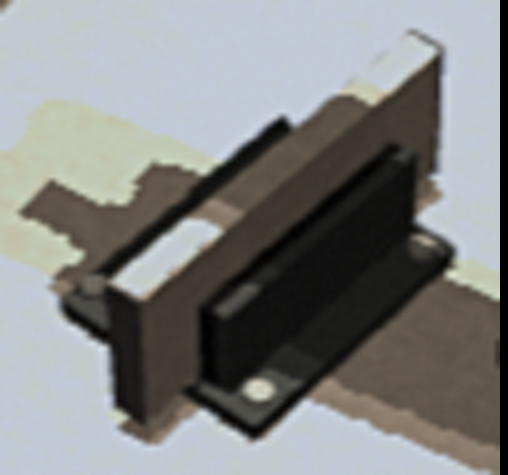

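```bash
python3 - <<'E'
from h import *
w=cams.camera("wrist")
cv2.imwrite("pics/wsh.png",crop(w,195,105,345,355,2.4,0) if 0 else cv2.resize(w["color"][110:350,190:340,::-1],None,fx=2.5,fy=2.5,interpolation=cv2.INTER_CUBIC))
s=cams.camera("scene");d=cams.camera("side")
for n,c,u,v,z in [("tapTop scene",s,443,186,.098),("tapTop side",d,230+630/4-102,369,.098),("standbase sc",s,207,245,.0)]: print(n,onz(c,u,v,z))
# tapper handle top corners: side crop offset x=408 scale4 origin(230,350); scene crop origin (410,170)
S=lambda u,v:(410+u/4,170+v/4)
D=lambda u,v:(230+(u-408)/4,350+v/4)
for p in [(112,57),(155,57),(155,82),(112,80)]: print("sc",onz(s,*S(*p),.098))
for p in [(633,46),(668,78),(628,110),(594,78)]: print("sd",onz(d,*D(*p),.098))
for p in [(570,172),(633,235),(710,175)]: print("sd base",onz(d,*D(*p),.028))
print("wedge head sc",[onz(s,170+u/4,190+v/4,.132).round(4) for u,v in [(88,47),(140,40),(145,62),(92,70)]])
print("stand top side",[onz(d,370+(u-408)/4,150+v/4,.048).round(4) for u,v in [(515,255),(600,285),(617,240)]])
E
```

```text
tapTop scene [0.43718605 0.27916405 0.098     ]
tapTop side [0.43379988 0.2798078  0.098     ]
standbase sc [ 4.71211647e-01 -2.57230885e-01 -1.11022302e-16]
sc [0.42967314 0.26962749 0.098     ]
sc [0.43216008 0.29378899 0.098     ]
sc [0.45462879 0.28760202 0.098     ]
sc [0.45039383 0.26422462 0.098     ]
sd [0.44207658 0.26667586 0.098     ]
sd [0.41950543 0.27132346 0.098     ]
sd [0.42413265 0.2940167  0.098     ]
sd [0.44613952 0.28943569 0.098     ]
sd base [0.45644953 0.30060143 0.028     ]
sd base [0.41356915 0.30993602 0.028     ]
sd base [0.40292378 0.26607282 0.028     ]
wedge head sc [array([ 0.4797, -0.2698,  0.132 ]), array([ 0.4766, -0.2433,  0.132 ]), array([ 0.4951, -0.2399,  0.132 ]), array([ 0.4989, -0.2666,  0.132 ])]
stand top side [array([ 0.4988, -0.2376,  0.048 ]), array([ 0.4449, -0.2424,  0.048 ]), array([ 0.4553, -0.2835,  0.048 ])]
```

View pics/wsh.png

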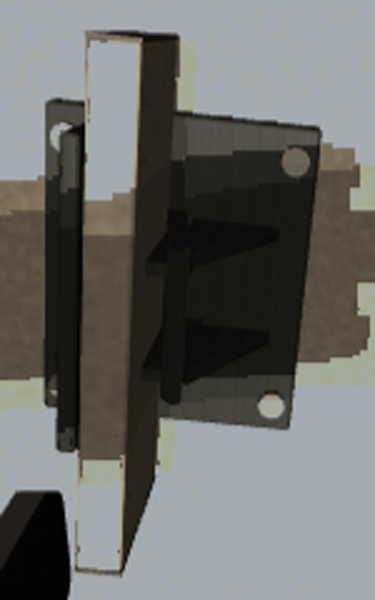

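```bash
python3 - <<'E'
from h import *
w=cams.camera("wrist");s=cams.camera("scene");d=cams.camera("side")
W=lambda u,v:(190+u/2.5,110+v/2.5)
a=onz(w,*W(142,38),.09);b=onz(w,*W(122,572),.09)
print(a,b,(a+b)/2,np.linalg.norm(a-b),np.degrees(np.arctan2(*(a-b)[[1,0]])))
for p in [(86,34),(76,571)]: print(onz(w,*W(*p),.09))
# scene: front top edge corners
S=lambda u,v:(260+u/4,220+v/4)
a=onz(s,*S(38,65),.09);b=onz(s,*S(424,65),.09);print("scene",a,b,(a+b)/2,np.linalg.norm(a-b),np.degrees(np.arctan2(*(b-a)[[1,0]])))
D=lambda u,v:(270+u/5,215+v/5)
for p in [(143,297),(441,48),(106,285),(412,30)]: print("side",onz(d,*D(*p),.09))
# base plate corners wrist z=.012
for p in [(320,128),(289,428),(46,402),(46,100)]: print("plate",onz(w,*W(*p),.012))
E
```

```text
[0.57320694 0.08094436 0.09      ] [ 0.55263335 -0.11755911  0.09      ] [ 0.56292015 -0.01830738  0.09      ] 0.1995667827343093 84.08279457783877
[0.55563892 0.08214217 0.09      ]
[ 0.53465374 -0.1170944   0.09      ]
scene [ 0.55615242 -0.11496365  0.09      ] [0.57657363 0.08158006 0.09      ] [ 0.56636302 -0.01669179  0.09      ] 0.19760175493567061 84.06816156622921
side [0.55168146 0.08048859 0.09      ]
side [ 0.53099605 -0.11452316  0.09      ]
side [0.5680904  0.08361044 0.09      ]
side [ 0.5479777 -0.117316   0.09     ]
plate [0.63050157 0.04447758 0.012     ]
plate [ 0.61653761 -0.09356423  0.012     ]
plate [ 0.50391092 -0.08020557  0.012     ]
plate [0.51765183 0.05579954 0.012     ]
```

Call:
servo_tool --motion '[[[-0.58,0.88,0,0,0,0],[-0.58,0.88,0,0,0,0],[-0.58,0.88,0,0,0,0],[-0.58,0.88,0,0,0,0],[-0.58,0.88,0,0,0,0],[0,0,0,0,0,1],[0,0,0,0,0,1],[0,0,0,0,0,1],[0,0,0,0,0,1],[0,0,0,0,0,1],[0,0,0,0,0,1],[0,0,0,0,0,1]]]'

```text
clock: 1.75
position: [0.4811, -0.2167, 0.4049]
ee_rot: [0.95, -0.312, 0.001, -0.001]
ft_force: [0.2, 0.4, -1.1]
grip_width: 1.002
```

Call:
servo_tool --motion '[[[0,0,0,0,0,1],[0,0,0,0,0,1],[0,0,0,0,0,1],[0,0,0,0,0,1],[0,0,0,0,0,1],[0,0,0,0,0,1],[0,0,0,0,0,1],[0,0,0,0,0,1],[0,0,0,0,0,1],[0,0,0,0,0,0.7],[0,0,0,0,0,0]]]'

```text
clock: 2.85
position: [0.4808, -0.2166, 0.4062]
ee_rot: [0.725, -0.689, 0.002, -0.002]
ft_force: [0.0, 0.6, -0.5]
grip_width: 0.998
```

```bash
cat >> h.py <<'E'
from scipy.spatial.transform import Rotation as R
def st():
    o=status.get_obs();M=R.from_quat(o["ee_rot"]).as_matrix()
    print("t",round(o["clock"],2),"p",o["position"].round(4),"psi",round(np.degrees(np.arctan2(M[1,0],M[0,0])),2),"tz",M[:,2].round(4),"F",o["ft_force"].round(2),"grip",round(o["grip_width"],3));return o,M
def go(o,M,p,psi=None):
    "tool-frame shift in units to target; turn units"
    d=M.T@(np.asarray(p)-o["position"])/0.05
    print("shift units",d.round(3),end=" ")
    if psi is not None:
        c,s=np.cos(np.radians(psi)),np.sin(np.radians(psi));T=np.array([[c,s,0],[s,-c,0],[0,0,-1]])
        print("turn units",(np.degrees(R.from_matrix(M.T@T).as_rotvec())/5).round(3))
    else: print()
E
python3 - <<'E'
from h import *
st()
w=cams.camera("wrist");cv2.imwrite("pics/w2.png",w["color"][:,:,::-1]);print(w["extrinsics"].round(4).tolist())
E
```

```text
t 2.85 p [ 0.4808 -0.2166  0.4062] psi -87.04 tz [ 0.0055  0.     -1.    ] F [ 0.04  0.59 -0.46] grip 0.998
[[0.0515, -0.9456, -0.3211, 0.5661], [-0.9987, -0.0485, -0.0171, -0.2123], [0.0006, 0.3216, -0.9469, 0.3754], [0.0, 0.0, 0.0, 1.0]]
```

View pics/w2.png

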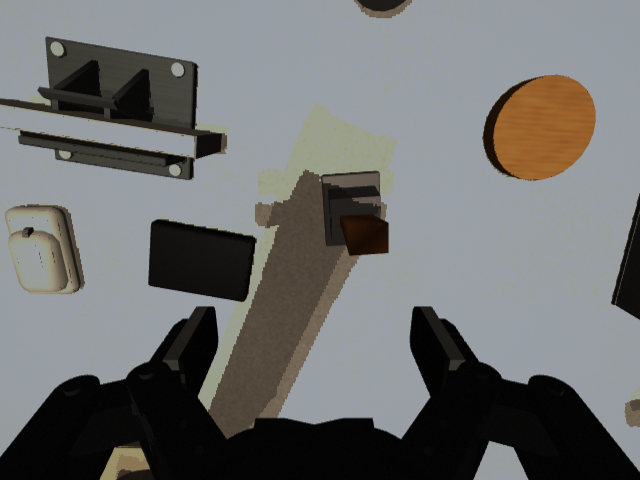

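```bash
python3 - <<'E'
from h import *
w=cams.camera("wrist")
cv2.imwrite("pics/w3.png",cv2.resize(w["color"][160:265,305:405,::-1],None,fx=5,fy=5,interpolation=cv2.INTER_CUBIC))
st()
E
```

```text
t 2.95 p [ 0.4808 -0.2166  0.4061] psi -86.88 tz [ 0.0055  0.     -1.    ] F [ 0.68 -0.26 -0.07] grip 1.0
```

View pics/w3.png

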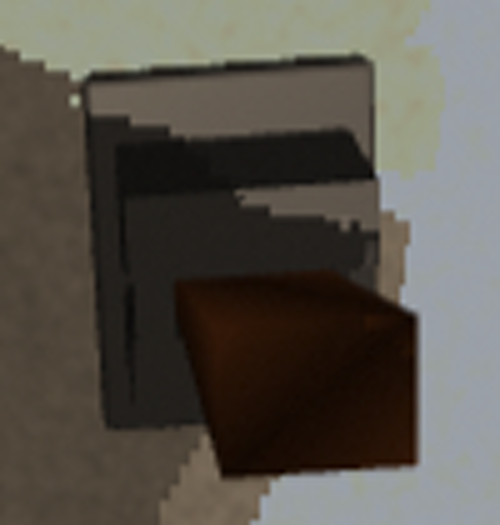

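```bash
python3 - <<'E'
from h import *
w=cams.camera("wrist");st()
P=lambda u,v:(305+u/5,160+v/5)
for p in [(220,475),(417,463),(417,315)]: print(onz(w,*P(*p),.132))
q=[onz(w,*P(*p),.132) for p in [(220,475),(417,463),(417,315)]]
yaw=np.degrees(np.arctan2(*(q[0]-q[1])[[1,0]]))-90;print("yaw",yaw)
c=(q[0]+q[2])/2
for s in (1,-1):
    a=np.radians(yaw);ex=s*np.array([np.cos(a),np.sin(a),0]);ey=np.array([-ex[1],ex[0],0])
    o=c-ex*.0096;o[2]=.012;print("tip",o)
    for x,y,z in [(-2.5,15,120),(-2.5,-15,120),(21.7,15,120),(21.7,-15,120),(8.3,15,36),(8.3,-15,36),(-2.5,15,36),(-2.5,-15,36)]:
        u=proj(w,o+ex*x/1e3+ey*y/1e3+np.array([0,0,z/1e3]));print(s,(x,y,z),((u-[305,160])*5).round(0))
for sx in [(90,75),(372,62),(107,428)]: print("stand base top?",onz(w,*P(*sx),.012))
E
```

```text
t 3.0 p [ 0.4808 -0.2166  0.4061] psi -86.88 tz [ 0.0054  0.     -1.    ] F [-0.51 -0.14  0.05] grip 1.001
[ 0.47183652 -0.24460133  0.132     ]
[ 0.47543275 -0.27451925  0.132     ]
[ 0.49884742 -0.27157824  0.132     ]
yaw 6.8542352879777155
tip [ 0.47581059 -0.25923548  0.012     ]
1 (-2.5, 15, 120) [220. 477.]
1 (-2.5, -15, 120) [416. 465.]
1 (21.7, 15, 120) [215. 326.]
1 (21.7, -15, 120) [417. 313.]
1 (8.3, 15, 36) [176. 270.]
1 (8.3, -15, 36) [328. 260.]
1 (-2.5, 15, 36) [178. 322.]
1 (-2.5, -15, 36) [329. 313.]
tip [ 0.49487336 -0.25694408  0.012     ]
-1 (-2.5, 15, 120) [417. 313.]
-1 (-2.5, -15, 120) [215. 326.]
-1 (21.7, 15, 120) [416. 465.]
-1 (21.7, -15, 120) [220. 477.]
-1 (8.3, 15, 36) [328. 248.]
-1 (8.3, -15, 36) [176. 257.]
-1 (-2.5, 15, 36) [327. 194.]
-1 (-2.5, -15, 36) [174. 204.]
stand base top? [ 0.51450999 -0.22515674  0.012     ]
stand base top? [ 0.52046748 -0.28446782  0.012     ]
stand base top? [ 0.43539284 -0.23403839  0.012     ]
```

```bash
python3 - <<'E'
from h import *
o,M=st();go(o,M,[.4828,-.2579,.36],-83.2)
E
```

```text
t 3.0 p [ 0.4808 -0.2166  0.4061] psi -86.88 tz [ 0.0054  0.     -1.    ] F [-0.51 -0.14  0.05] grip 1.001
shift units [0.826 0.01  0.923] turn units [-0.062 -0.005 -0.735]
```

Call:
servo_tool --motion '[[[0.42,0,0.46,-0.06,0,-0.37],[0.42,0,0.46,0,0,-0.37],[0,0,0,0,0,0],[0,0,0,0,0,0]]]'

```text
clock: 3.4
position: [0.4847, -0.2589, 0.3599]
ee_rot: [0.751, -0.66, 0.001, -0.001]
ft_force: [0.3, -0.0, 0.2]
grip_width: 0.997
```

```bash
python3 - <<'E'
from h import *
o,M=st();g=np.array([.4828,-.2579,.097]);go(o,M,g-M[:,2]*.155,-83.2)
E
```

```text
t 3.4 p [ 0.4847 -0.2589  0.3599] psi -82.64 tz [ 2.4e-03 -5.0e-04 -1.0e+00] F [ 0.29 -0.    0.19] grip 0.997
shift units [-0.03   0.047  2.159] turn units [-0.026 -0.009  0.111]
```

Call:
servo_tool --motion '[[[-0.03,0.05,0.54,-0.03,0,0.11],[0,0,0.54,0,0,0],[0,0,0.54,0,0,0],[0,0,0.54,0,0,0],[0,0,0,0,0,0]]]'

```text
clock: 3.9
position: [0.4846, -0.2548, 0.2543]
ee_rot: [0.749, -0.662, 0.004, -0.002]
ft_force: [-0.0, -0.5, -0.1]
grip_width: 1.004
```

```bash
python3 - <<'E'
from h import *
o,M=st();g=np.array([.4828,-.2579,.097]);go(o,M,g-M[:,2]*.155,-83.2)
w=cams.camera("wrist");cv2.imwrite("pics/w4.png",w["color"][:,:,::-1])
E
```

```text
t 3.9 p [ 0.4846 -0.2548  0.2543] psi -82.96 tz [ 0.0082 -0.002  -1.    ] F [-0.03 -0.51 -0.1 ] grip 1.004
shift units [0.048 0.069 0.046] turn units [-0.09  -0.034  0.049]
```

View pics/w4.png

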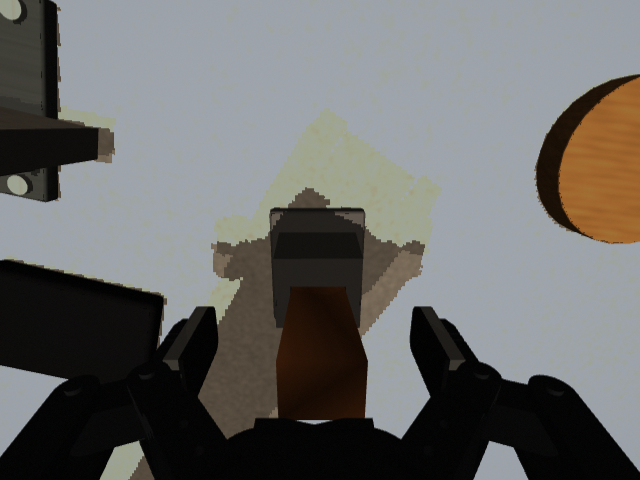

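Call:
servo_tool --motion '[[[0.05,0.07,0.05,-0.09,-0.03,0.05],[0,0,0,0,0,0],[0,0,0,0,0,0]]]'

```text
clock: 4.25
position: [0.4836, -0.2584, 0.2587]
ee_rot: [0.748, -0.664, 0.004, -0.001]
ft_force: [0.3, -0.0, -0.4]
grip_width: 0.996
```

```bash
python3 - <<'E'
from h import *
o,M=st();g=np.array([.4828,-.2579,.097]);go(o,M,g-M[:,2]*.155,-83.2)
E
```

```text
t 4.25 p [ 0.4836 -0.2584  0.2587] psi -83.19 tz [ 0.008  -0.0033 -1.    ] F [ 0.3  -0.03 -0.45] grip 0.996
shift units [-0.026  0.039  0.134] turn units [-0.087 -0.048  0.002]
```

Call:
servo_tool --motion '[[[-0.02,0.04,0.13,-0.09,-0.05,0],[0,0,0,-0.05,0,0]]]'

```text
clock: 4.45
position: [0.4817, -0.2579, 0.2533]
ee_rot: [0.748, -0.664, -0.001, 0.001]
ft_force: [0.5, -0.1, -0.1]
grip_width: 1.004
```

```bash
python3 - <<'E'
from h import *
o,M=st();g=np.array([.4828,-.2579,.097]);go(o,M,g-M[:,2]*.155,-83.2)
E
```

```text
t 4.45 p [ 0.4817 -0.2579  0.2533] psi -83.2 tz [-3.e-03 -9.e-04 -1.e+00] F [ 0.5  -0.1  -0.14] grip 1.004
shift units [ 0.001 -0.031  0.026] turn units [ 0.036 -0.006  0.   ]
```

Call:
servo_tool --motion '[[[0,0,0,0,0,0],[0,0,0,0,0,0]]]'

```text
clock: 4.65
position: [0.4818, -0.2579, 0.2534]
ee_rot: [0.748, -0.664, -0.001, 0.001]
ft_force: [0.7, -0.8, -0.1]
grip_width: 0.996
```

```bash
python3 - <<'E'
from h import *
o,M=st();g=np.array([.4828,-.2579,.097]);go(o,M,g-M[:,2]*.155,-83.2)
E
```

```text
t 4.65 p [ 0.4818 -0.2579  0.2534] psi -83.2 tz [-0.0033 -0.001  -1.    ] F [ 0.68 -0.8  -0.13] grip 0.996
shift units [ 0.001 -0.031  0.028] turn units [ 0.038 -0.006  0.   ]
```

Stable now; a small correction and close.

Call:
servo_tool --motion '[[[0,-0.03,0.03,0.04,0,0],[0,0,0,0,0,0]]]'

```text
clock: 4.85
position: [0.4835, -0.2577, 0.2518]
ee_rot: [0.748, -0.664, 0.0, -0.0]
ft_force: [0.3, 0.1, 0.4]
grip_width: 1.0
```

Call:
servo_tool --motion '[[[0,0,0,0,0,0],[0,0,0,0,0,0],[0,0,0,0,0,0],[0,0,0,0,0,0],[0,0,0,0,0,0],[0,0,0,0,0,0],[0,0,0,0,0,0],[0,0,0,0,0,0]]]' --jaw 255 --force 40

```text
clock: 5.65
position: [0.4835, -0.2577, 0.2518]
ee_rot: [0.748, -0.664, 0.0, -0.0]
ft_force: [-0.4, -0.4, -1.2]
grip_width: 0.35
```

```bash
python3 - <<'E'
from h import *
o,M=st();g=np.array([.4828,-.2579,.097]);go(o,M,g-M[:,2]*.155,-83.2)
w=cams.camera("wrist");cv2.imwrite("pics/w5.png",w["color"][:,:,::-1])
E
```

```text
t 5.65 p [ 0.4835 -0.2577  0.2518] psi -83.2 tz [ 6.e-04 -5.e-04 -1.e+00] F [-0.43 -0.43 -1.23] grip 0.35
shift units [ 0.     0.015 -0.003] turn units [-0.006 -0.007  0.   ]
```

View pics/w5.png

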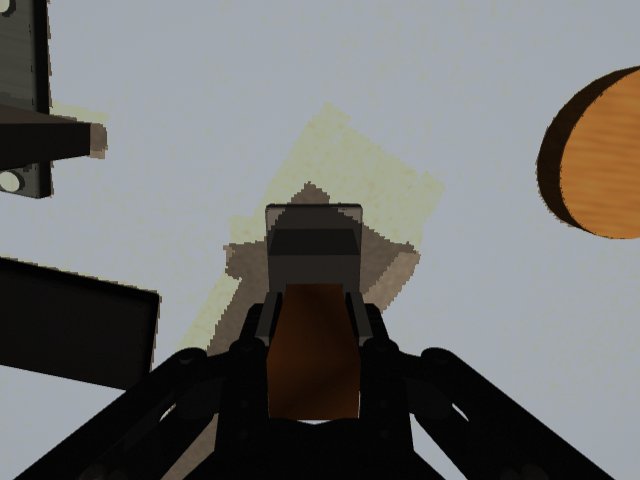

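Call:
servo_tool --motion '[[[0,0,-0.3,0,0,0],[0,0,-0.6,0,0,0],[0,0,-0.6,0,0,0],[0,0,-0.6,0,0,0],[0,0,-0.3,0,0,0],[0,0,0,0,0,0]]]'

```text
clock: 6.3
position: [0.4834, -0.2574, 0.3749]
ee_rot: [0.748, -0.664, 0.0, 0.0]
ft_force: [0.6, -1.0, -1.1]
grip_width: 0.348
```

```bash
python3 - <<'E'
from h import *
o,M=st()
a=np.radians(-6);ex=np.array([np.cos(a),np.sin(a),0]);ey=np.array([-ex[1],ex[0],0])
O=np.array([.5625,-.0175,0])
# straight face 1mm off board, grip pt at +2.5+6.7+1
p=O+ex*.0105+np.array([0,0,.365]);print(p);go(o,M,p,-96)
w=cams.camera("wrist");cv2.imwrite("pics/w6.png",w["color"][:,:,::-1])
E
```

```text
t 6.3 p [ 0.4834 -0.2574  0.3749] psi -83.18 tz [ 1.e-04 -6.e-04 -1.e+00] F [ 0.57 -1.03 -1.12] grip 0.348
[ 0.57294248 -0.01859755  0.365     ]
shift units [-4.53  -2.345  0.195] turn units [-1.000e-03 -7.000e-03  2.564e+00]
```

View pics/w6.png

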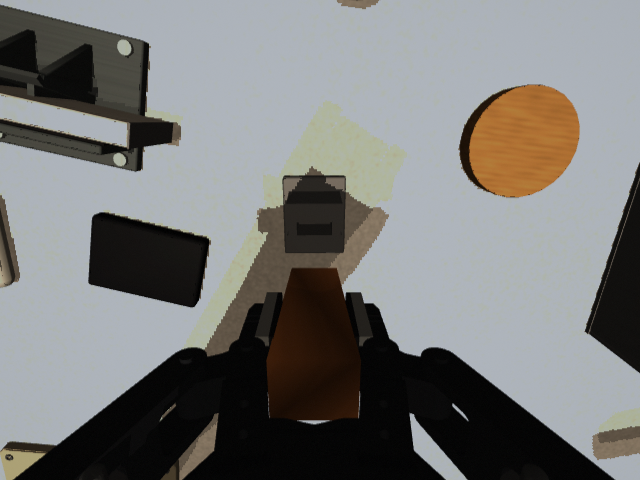

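Call:
servo_tool --motion '[[[-0.4,-0.2,0,0,0,0],[-0.8,-0.42,0.03,0,0,0],[-0.8,-0.42,0.03,0,0,0],[-0.8,-0.42,0.03,0,0,0],[-0.8,-0.42,0.03,0,0,0],[-0.6,-0.3,0.03,0,0,0],[-0.3,-0.16,0,0,0,0],[0,0,0,0,0,0.85],[0,0,0,0,0,0.85],[0,0,0,0,0,0.85],[0,0,0,0,0,0],[0,0,0,0,0,0]]]'

```text
clock: 7.55
position: [0.5722, -0.0096, 0.345]
ee_rot: [-0.667, 0.745, 0.009, -0.009]
ft_force: [-0.2, 0.2, 0.3]
grip_width: 0.347
```

```bash
python3 - <<'E'
from h import *
o,M=st()
a=np.radians(-6);ex=np.array([np.cos(a),np.sin(a),0])
O=np.array([.5625,-.0175,0])
p=O+ex*.0105+np.array([0,0,.365]);go(o,M,p,-96)
w=cams.camera("wrist");cv2.imwrite("pics/w7.png",w["color"][:,:,::-1])
cv2.imwrite("pics/w7z.png",cv2.resize(w["color"][190:350,160:480,::-1],None,fx=2.5,fy=2.5,interpolation=cv2.INTER_CUBIC))
s=cams.camera("scene");cv2.imwrite("pics/s7.png",cv2.resize(s["color"][170:310,230:410,::-1],None,fx=4,fy=4,interpolation=cv2.INTER_CUBIC))
d=cams.camera("side");cv2.imwrite("pics/d7.png",cv2.resize(d["color"][150:310,240:400,::-1],None,fx=3.7,fy=3.7,interpolation=cv2.INTER_CUBIC))
E
```

```text
t 7.55 p [ 0.5722 -0.0096  0.345 ] psi -96.29 tz [-0.0259  0.0014 -0.9997] F [-0.17  0.15  0.25] grip 0.347
shift units [ 0.177 -0.024 -0.4  ] turn units [ 0.297 -0.016 -0.058]
```

View pics/w7.png

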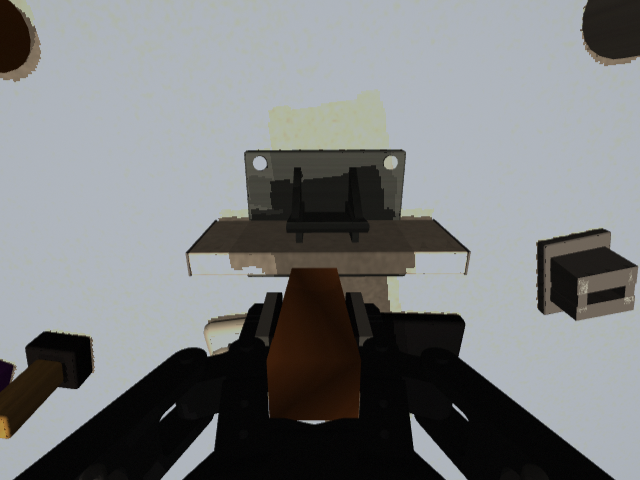

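View pics/s7.png

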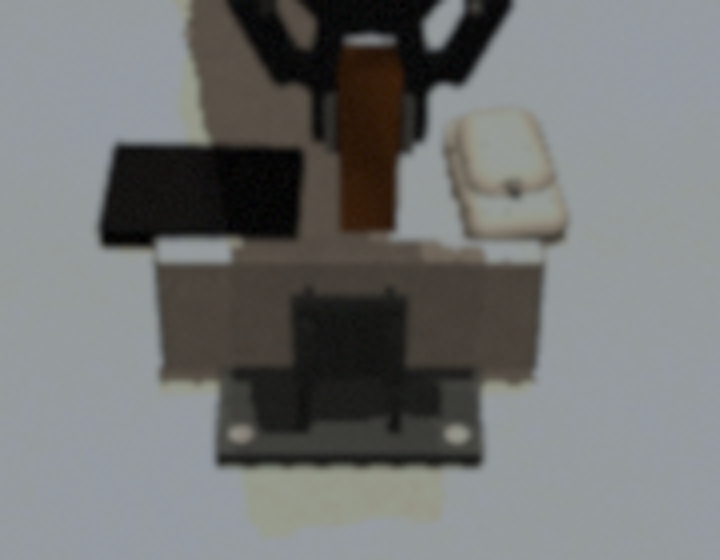

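View pics/d7.png

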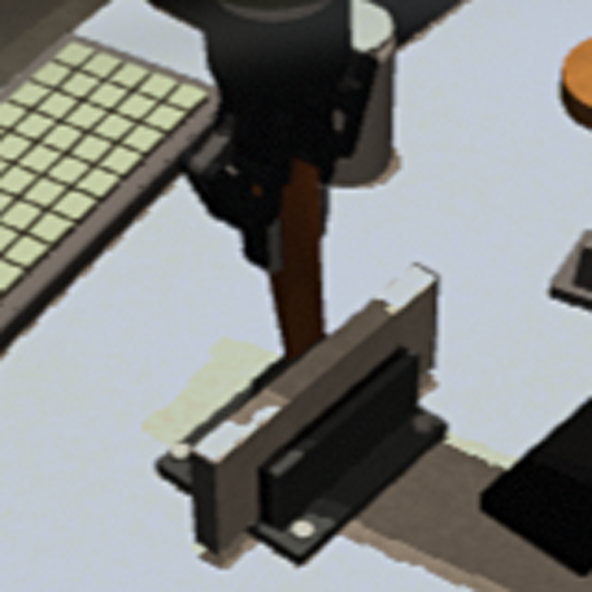

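```bash
python3 - <<'E'
from h import *
o,M=st()
w=cams.camera("wrist");cv2.imwrite("pics/w7z.png",cv2.resize(w["color"][140:300,170:490,::-1],None,fx=2.5,fy=2.5,interpolation=cv2.INTER_CUBIC))
E
```

```text
t 7.7 p [ 0.5723 -0.0098  0.3457] psi -96.34 tz [-0.0249  0.0015 -0.9997] F [ 0.63  0.19 -0.45] grip 0.345
```

View pics/w7z.png

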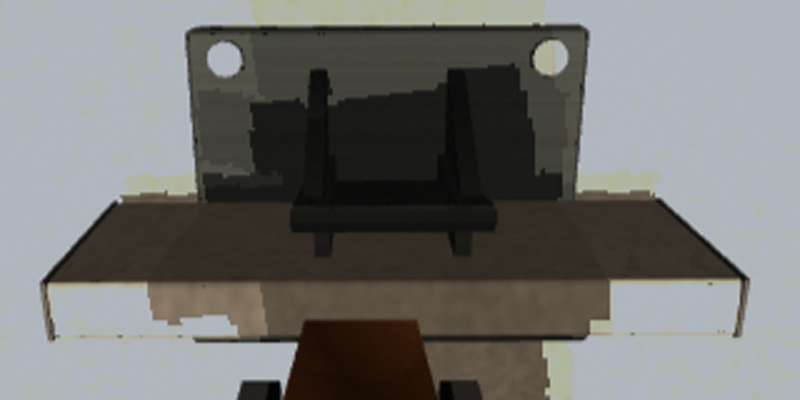

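```bash
cat >> h.py <<'E'
def shoe(c,pts,z=.09):
    a,b=[onz(c,*p,z) for p in pts];m=(a+b)/2;y=a-b
    if y[1]<0:y=-y
    print("edge mid",m.round(4),"len",np.linalg.norm(y).round(4),"xyaw",round(np.degrees(np.arctan2(y[1],y[0]))-90,2));return m
E
python3 - <<'E'
from h import *
o,M=st()
w=cams.camera("wrist");s=cams.camera("scene");d=cams.camera("side")
Z=lambda u,v:(170+u/2.5,140+v/2.5)
shoe(w,[Z(43,281),Z(748,279)])
shoe(s,[(230+155/4,170+263/4),(230+545/4,170+263/4)])
for h in (.074,.08): print(onz(w,*Z(331,250),h),onz(w,*Z(452,250),h))
print("lip ends", onz(w,*Z(293,207),.08),onz(w,*Z(497,207),.08),onz(w,*Z(293,230),.08))
# tip edge: tip z
g=o["position"]+M[:,2]*.155
tip0=o["position"]+M[:,2]*(.2518-.012)
q=[]
for u in (304,418): q.append(onz(w,*Z(u,320),tip0[2]))
q=np.array(q);print("tip +x edge mid",q.mean(0),np.linalg.norm(q[0]-q[1]),"in tool frame mm",(M.T@(q.mean(0)-o["position"])*1000).round(1))
E
```

```text
t 7.75 p [ 0.5724 -0.0098  0.346 ] psi -96.36 tz [-0.0244  0.0015 -0.9997] F [ 0.51 -0.47 -0.58] grip 0.349
edge mid [ 0.5625 -0.0195  0.09  ] len 0.1996 xyaw -6.23
edge mid [ 0.5648 -0.017   0.09  ] len 0.1998 xyaw -5.93
[ 0.56761025 -0.00126719  0.074     ] [ 0.5635701  -0.03728478  0.074     ]
[ 0.56983925 -0.00171768  0.08      ] [ 0.56590061 -0.03683028  0.08      ]
lip ends [0.58412456 0.00749194 0.08      ] [ 0.57761199 -0.05061157  0.08      ] [0.57720568 0.00845387 0.08      ]
tip +x edge mid [ 0.55887922 -0.00921573  0.10631294] 0.030457765148057918 in tool frame mm [  0.6   7.7 240. ]
```

```bash
python3 - <<'E'
from h import *
o,M=st()
w=cams.camera("wrist");E=w["extrinsics"]
cv2.imwrite("pics/w8z.png",cv2.resize(w["color"][250:430,230:400,::-1],None,fx=3.3,fy=3.3,interpolation=cv2.INTER_CUBIC))
def intool(u,v,d):
    oo,dd=ray(w,u,v);oo=M.T@(oo-o["position"]);dd=M.T@dd
    return ((oo+dd*(d-oo[2])/dd[2])*1000).round(1)
print("head",intool(268,418,.1198),intool(358.5,418,.1198))
print("tip",intool(291.5,268,.2398),intool(337,268,.2398))
E
```

```text
t 7.9 p [ 0.5725 -0.0098  0.3464] psi -96.39 tz [-0.0239  0.0015 -0.9997] F [ 0.69 -1.17 -0.54] grip 0.346
head [-15.3   9.2 119.8] [ 15.1   9.2 119.8]
tip [-14.7   7.6 239.8] [ 15.7   7.6 239.8]
```

View pics/w8z.png

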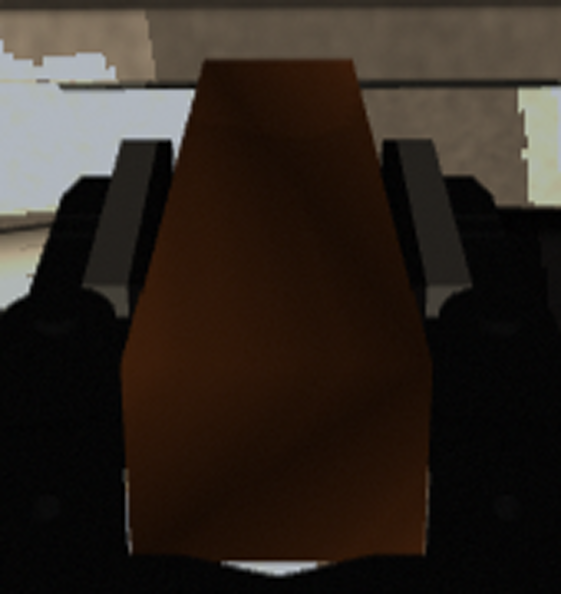

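```bash
python3 - <<'E'
from h import *
o,M=st()
w=cams.camera("wrist")
def intool(u,v,d):
    oo,dd=ray(w,u,v);oo=M.T@(oo-o["position"]);dd=M.T@dd
    return ((oo+dd*(d-oo[2])/dd[2])*1000).round(1)
Z=lambda u,v:(230+u/3.3,250+v/3.3)
for p in [(132,553),(425,553),(122,365),(432,365),(203,60),(352,60)]:print(p,intool(*Z(*p),.1198),intool(*Z(*p),.2398))
from numpy.linalg import norm
M2=M
# world frame camera-vs-tool angle check
print((M.T@w["extrinsics"][:3,:3]).round(4).tolist(), (M.T@(w["extrinsics"][:3,3]-o["position"])).round(4))
E
```

```text
t 7.95 p [ 0.5724 -0.0097  0.3464] psi -96.4 tz [-0.0239  0.0015 -0.9997] F [ 0.24  1.91 -1.03] grip 0.343
(132, 553) [-14.6   9.  119.8] [-34.4 136.5 239.8]
(425, 553) [ 15.2   9.  119.8] [ 35.8 136.6 239.8]
(122, 365) [-14.6 -14.1 119.8] [-34.4  82.1 239.8]
(432, 365) [ 14.9 -14.1 119.8] [ 35.   82.2 239.8]
(203, 60) [ -6.2 -45.8 119.8] [-14.7   7.7 239.8]
(352, 60) [  6.6 -45.8 119.8] [ 15.5   7.7 239.8]
[[1.0, -0.0002, 0.0002], [0.0001, 0.9451, 0.3267], [-0.0003, -0.3267, 0.9451]] [-0.     -0.0852  0.0312]
```

```bash
cat >> h.py <<'E'
TH=0.026; TIP=np.array([.0004,.0102,.2398])
def slotgoal(o,M,O,yaw,x,y,ztip,th=None):
    th=TH if th is None else th
    a=np.radians(yaw);ex=np.array([np.cos(a),np.sin(a),0]);ey=np.array([-ex[1],ex[0],0])
    B=np.column_stack([-ey,-ex,[0,0,-1]]);T=B@R.from_euler('x',th).as_matrix()
    tip=np.array([O[0],O[1],0])+ex*x+ey*y+np.array([0,0,ztip]);p=tip-T@TIP
    cur=o["position"]+M@TIP-np.array([O[0],O[1],0])
    print("tip now shoe mm",(np.array([cur@ex,cur@ey,cur[2]])*1e3).round(1),"err rot deg",np.degrees(R.from_matrix(M.T@T).as_rotvec()).round(2))
    print("shift units",(M.T@(p-o["position"])/.05).round(3),"turn",(np.degrees(R.from_matrix(M.T@T).as_rotvec())/5).round(3))
E
python3 - <<'E'
from h import *
o,M=st();slotgoal(o,M,(.5625,-.0193),-6.1,.0045,0,.115)
E
```

```text
t 8.0 p [ 0.5724 -0.0097  0.3464] psi -96.4 tz [-0.0239  0.0016 -0.9997] F [ 0.46  0.17 -1.33] grip 0.348
tip now shoe mm [ -7.1  10.  106.9] err rot deg [ 2.86 -0.06 -0.3 ]
shift units [ 0.204  0.011 -0.172] turn [ 0.572 -0.013 -0.06 ]
```

Call:
servo_tool --motion '[[[0.1,0,-0.1,0.29,0,-0.03],[0.1,0,-0.07,0.29,0,-0.03],[0,0,0,0,0,0],[0,0,0,0,0,0]]]'

```text
clock: 8.4
position: [0.5714, -0.021, 0.3563]
ee_rot: [-0.668, 0.744, -0.013, 0.01]
ft_force: [-1.2, -0.2, -0.2]
grip_width: 0.347
```

```bash
python3 - <<'E'
from h import *
o,M=st();slotgoal(o,M,(.5625,-.0193),-6.1,.0045,0,.115)
E
```

```text
t 8.4 p [ 0.5714 -0.021   0.3563] psi -96.08 tz [ 0.0324 -0.0047 -0.9995] F [-1.16 -0.23 -0.24] grip 0.347
tip now shoe mm [  6.7  -1.5 116.3] err rot deg [-0.38 -0.07  0.02]
shift units [-0.024  0.012  0.025] turn [-0.077 -0.014  0.003]
```

Call:
servo_tool --motion '[[[-0.025,0.01,0.02,-0.07,0,0],[0,0,0,0,0,0]]]'

```text
clock: 8.6
position: [0.5709, -0.0196, 0.3553]
ee_rot: [-0.669, 0.744, -0.01, 0.008]
ft_force: [0.8, 0.9, -0.4]
grip_width: 0.346
```

```bash
python3 - <<'E'
from h import *
o,M=st();slotgoal(o,M,(.5625,-.0193),-6.1,.0045,0,.115)
w=cams.camera("wrist");
cv2.imwrite("pics/w9z.png",cv2.resize(w["color"][170:330,220:440,::-1],None,fx=3.6,fy=3.6,interpolation=cv2.INTER_CUBIC))
d=cams.camera("side");cv2.imwrite("pics/d9.png",cv2.resize(d["color"][200:310,260:380,::-1],None,fx=5,fy=5,interpolation=cv2.INTER_CUBIC))
E
```

```text
t 8.6 p [ 0.5709 -0.0196  0.3553] psi -96.09 tz [ 0.0258 -0.0038 -0.9997] F [ 0.84  0.95 -0.42] grip 0.346
tip now shoe mm [ 4.500e+00 -1.000e-01  1.153e+02] err rot deg [-0.   -0.06  0.01]
shift units [ 0.004 -0.001  0.006] turn [-0.001 -0.012  0.003]
```

View pics/w9z.png

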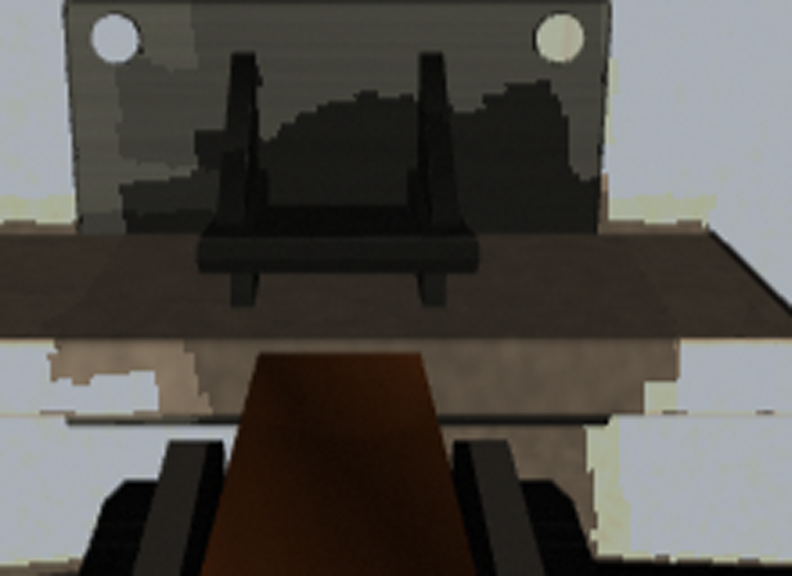

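View pics/d9.png

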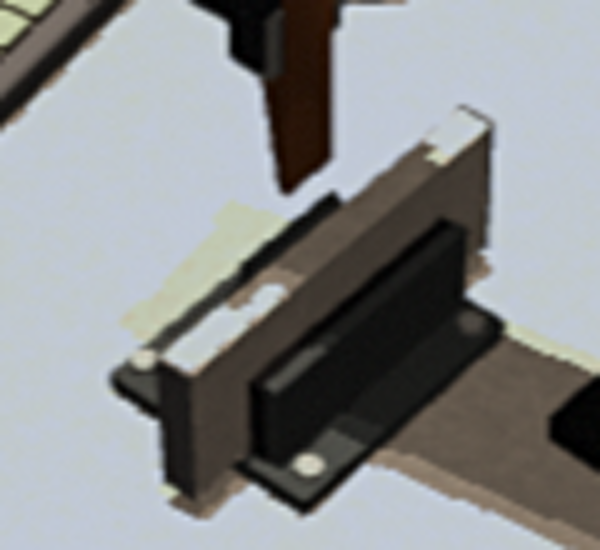

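```bash
python3 - <<'E'
from h import *
o,M=st();w=cams.camera("wrist")
Z=lambda u,v:(220+u/3.6,170+v/3.6)
a=np.radians(-6.1);ex=np.array([np.cos(a),np.sin(a),0]);ey=np.array([-ex[1],ex[0],0]);O=np.array([.5625,-.0193,0])
def S(p,z): q=onz(w,*Z(*p),z)-O;return (np.array([q@ex,q@ey])*1e3).round(1)
print("edge",[S((u,338),.09) for u in (20,340,680)])
print("plates inner",S((257,290),.078),S((420,290),.078))
print("plate ends",S((245,305),.074),S((433,305),.074))
print("lip",[S((340,v),.08) for v in (237,272)],[S((340,v),.074) for v in (237,272)])
print("tip",S((260,353),.1153),S((420,353),.1153))
E
```

```text
t 8.7 p [ 0.571  -0.0198  0.3554] psi -96.1 tz [ 0.0263 -0.004  -0.9996] F [-0.31 -0.06 -0.36] grip 0.343
edge [array([ 0.1, 65.5]), array([ 0.1, -0.6]), array([  0., -71.])]
plates inner [ 6.4 17.1] [  6.3 -17.8]
plate ends [ 1.5 20.1] [  1.4 -21.1]
lip [array([18.9, -0.7]), array([11.1, -0.7])] [array([17. , -0.7]), array([ 9.1, -0.7])]
tip [ 7.2 14.3] [  7.2 -15.4]
```

Call:
servo_tool --motion '[[[0,0,0.3,0,0,0],[0,0,0.3,0,0,0],[0,0,0,0,0,0]]]'

```text
clock: 9.05
position: [0.5718, -0.0198, 0.3226]
ee_rot: [-0.669, 0.744, -0.01, 0.008]
ft_force: [0.1, -0.1, -1.2]
grip_width: 0.346
```

```bash
python3 - <<'E'
from h import *
o,M=st();slotgoal(o,M,(.5625,-.0193),-6.1,.0045,0,.060)
w=cams.camera("wrist");
cv2.imwrite("pics/w10z.png",cv2.resize(w["color"][170:330,220:440,::-1],None,fx=3.6,fy=3.6,interpolation=cv2.INTER_CUBIC))
E
```

```text
t 9.05 p [ 0.5718 -0.0198  0.3226] psi -96.08 tz [ 0.026  -0.004  -0.9997] F [ 0.15 -0.1  -1.17] grip 0.346
tip now shoe mm [ 5.4 -0.2 82.6] err rot deg [-0.01 -0.07  0.02]
shift units [0.002 0.028 0.451] turn [-0.003 -0.014  0.005]
```

View pics/w10z.png

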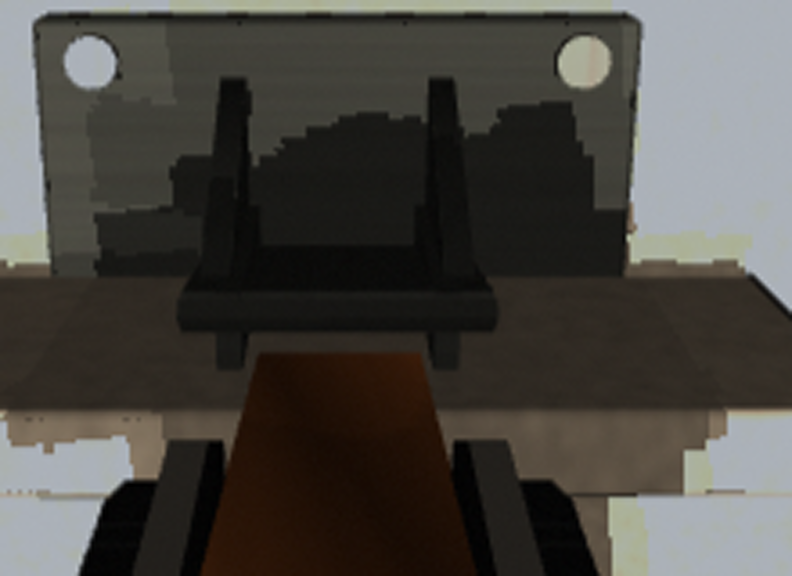

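Call:
servo_tool --motion '[[[0,0.02,0.15,0,0,0],[0,0,0.15,0,0,0],[0,0,0.1,0,0,0],[0,0,0,0,0,0]]]'

```text
clock: 9.5
position: [0.5711, -0.0196, 0.3023]
ee_rot: [-0.669, 0.744, -0.01, 0.008]
ft_force: [-0.7, -0.1, -0.1]
grip_width: 0.346
```

```bash
python3 - <<'E'
from h import *
o,M=st();slotgoal(o,M,(.5625,-.0193),-6.1,.0035,0,.050)
w=cams.camera("wrist");
cv2.imwrite("pics/w11z.png",cv2.resize(w["color"][170:330,220:440,::-1],None,fx=3.6,fy=3.6,interpolation=cv2.INTER_CUBIC))
E
```

```text
t 9.5 p [ 0.5711 -0.0196  0.3023] psi -96.08 tz [ 0.0255 -0.0037 -0.9997] F [-0.67 -0.11 -0.06] grip 0.346
tip now shoe mm [ 4.6 -0.  62.3] err rot deg [ 0.01 -0.06  0.02]
shift units [0.004 0.029 0.245] turn [ 0.003 -0.011  0.005]
```

View pics/w11z.png

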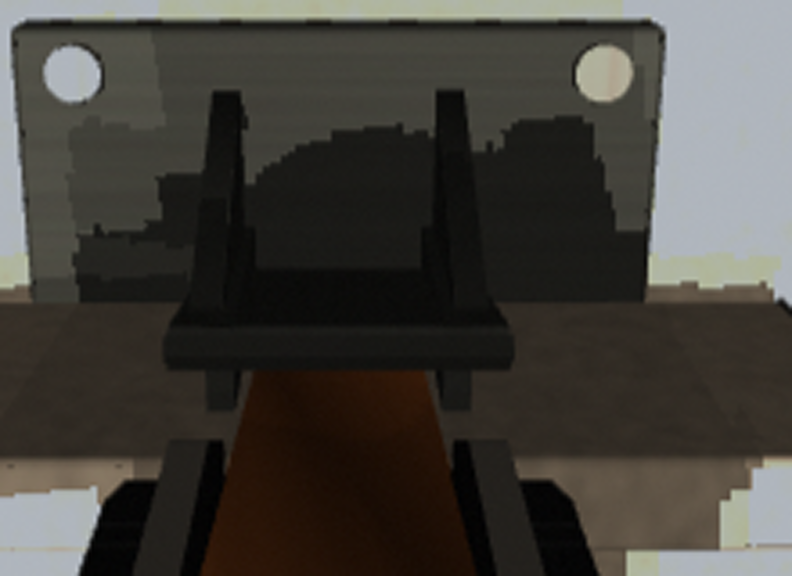

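Call:
servo_tool --motion '[[[0,0.01,0.06,0,0,0],[0,0.01,0.06,0,0,0],[0,0,0,0,0,0]]]'

```text
clock: 9.85
position: [0.5702, -0.0195, 0.2966]
ee_rot: [-0.669, 0.744, -0.01, 0.008]
ft_force: [-1.6, 0.6, -1.2]
grip_width: 0.347
```

Call:
servo_tool --motion '[[[0,0.01,0.05,0,0,0],[0,0,0,0,0,0]]]'

```text
clock: 10.05
position: [0.5698, -0.0194, 0.294]
ee_rot: [-0.669, 0.744, -0.01, 0.009]
ft_force: [-2.8, -0.1, -1.0]
grip_width: 0.343
```

Call:
servo_tool --motion '[[[0,0.02,0,0,0,0],[0,0,0,0,0,0]]]'

```text
clock: 10.25
position: [0.5692, -0.0194, 0.2941]
ee_rot: [-0.669, 0.744, -0.011, 0.009]
ft_force: [0.6, -0.6, -0.4]
grip_width: 0.348
```

```bash
python3 - <<'E'
from h import *
o,M=st();slotgoal(o,M,(.5625,-.0193),-6.1,.0025,0,.050)
E
```

```text
t 10.25 p [ 0.5692 -0.0194  0.2941] psi -96.08 tz [ 0.028  -0.0037 -0.9996] F [ 0.64 -0.61 -0.4 ] grip 0.348
tip now shoe mm [ 3.2  0.  54.1] err rot deg [-0.13 -0.04  0.02]
shift units [0.004 0.006 0.082] turn [-0.025 -0.008  0.004]
```

Call:
servo_tool --motion '[[[0,0,0.05,0,0,0],[0,0,0,0,0,0]]]'

```text
clock: 10.45
position: [0.5691, -0.0194, 0.2916]
ee_rot: [-0.669, 0.744, -0.011, 0.009]
ft_force: [-2.1, 0.5, -1.9]
grip_width: 0.347
```

```bash
python3 - <<'E'
from h import *
o,M=st();slotgoal(o,M,(.5625,-.0193),-6.1,.0025,0,.050)
E
```

```text
t 10.45 p [ 0.5691 -0.0194  0.2916] psi -96.08 tz [ 0.0274 -0.0036 -0.9996] F [-2.11  0.54 -1.89] grip 0.347
tip now shoe mm [ 3.   0.1 51.6] err rot deg [-0.1  -0.04  0.02]
shift units [0.005 0.002 0.033] turn [-0.019 -0.008  0.005]
```

Call:
servo_tool --motion '[[[0,0.02,0.03,0,0,0],[0,0,0,0,0,0]]]'

```text
clock: 10.65
position: [0.5684, -0.0193, 0.2901]
ee_rot: [-0.669, 0.744, -0.011, 0.009]
ft_force: [-0.8, 0.5, -0.7]
grip_width: 0.347
```

Call:
servo_tool --motion '[[[0,0.01,0.05,0,0,0],[0,0,0,0,0,0]]]'

```text
clock: 10.85
position: [0.5681, -0.0193, 0.2877]
ee_rot: [-0.669, 0.744, -0.011, 0.01]
ft_force: [-0.5, -0.2, -2.9]
grip_width: 0.343
```

```bash
python3 - <<'E'
from h import *
o,M=st();slotgoal(o,M,(.5625,-.0193),-6.1,.0025,0,.050)
w=cams.camera("wrist");
cv2.imwrite("pics/w12z.png",cv2.resize(w["color"][170:430,220:440,::-1],None,fx=2.3,fy=2.3,interpolation=cv2.INTER_CUBIC))
E
```

```text
t 10.85 p [ 0.5681 -0.0193  0.2877] psi -96.09 tz [ 0.0294 -0.0036 -0.9996] F [-0.49 -0.21 -2.87] grip 0.343
tip now shoe mm [ 2.4  0.1 47.7] err rot deg [-0.21 -0.03  0.01]
shift units [ 0.005 -0.02  -0.044] turn [-0.042 -0.005  0.003]
```

View pics/w12z.png

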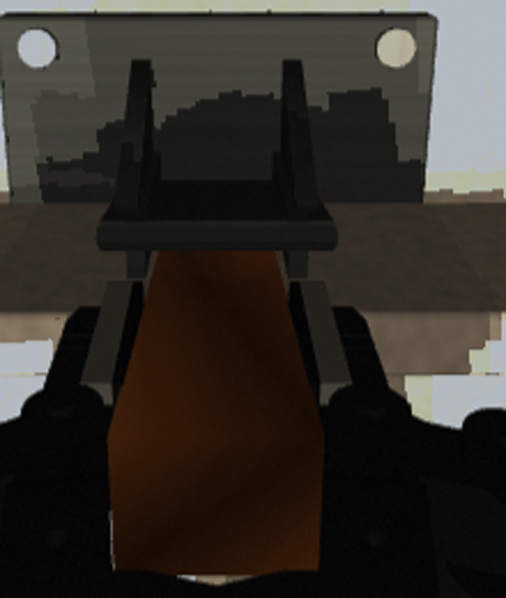

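Call:
servo_tool --motion '[[[0,0,0.05,0,0,0],[0,0,0,0,0,0],[0,0,0,0,0,0]]]'

```text
clock: 11.2
position: [0.5681, -0.0192, 0.2855]
ee_rot: [-0.669, 0.744, -0.011, 0.01]
ft_force: [-0.2, 0.0, 2.2]
grip_width: 0.35
```

```bash
python3 - <<'E'
from h import *
o,M=st();slotgoal(o,M,(.5625,-.0193),-6.1,.0025,0,.050)
E
```

```text
t 11.2 p [ 0.5681 -0.0192  0.2855] psi -96.08 tz [ 0.0292 -0.0035 -0.9996] F [-0.24  0.02  2.2 ] grip 0.35
tip now shoe mm [ 2.4  0.2 45.6] err rot deg [-0.19 -0.02  0.02]
shift units [ 0.006 -0.02  -0.088] turn [-0.039 -0.004  0.003]
```

Call:
servo_tool --motion '[[[0,0,0.05,0,0,0],[0,0,0,0,0,0],[0,0,0,0,0,0]]]'

```text
clock: 11.5
position: [0.5681, -0.0192, 0.2836]
ee_rot: [-0.669, 0.744, -0.011, 0.01]
ft_force: [-1.9, -0.6, 1.4]
grip_width: 0.349
```

```bash
python3 - <<'E'
from h import *
o,M=st();slotgoal(o,M,(.5625,-.0193),-6.1,.0025,0,.050)
E
```

```text
t 11.5 p [ 0.5681 -0.0192  0.2836] psi -96.08 tz [ 0.029  -0.0034 -0.9996] F [-1.88 -0.57  1.42] grip 0.349
tip now shoe mm [ 2.4  0.2 43.6] err rot deg [-0.18 -0.02  0.02]
shift units [ 0.006 -0.022 -0.127] turn [-0.037 -0.003  0.004]
```

Call:
servo_tool --motion '[[[0,0,0.04,0,0,0],[0,0,0,0,0,0],[0,0,0,0,0,0]]]'

```text
clock: 11.8
position: [0.568, -0.0191, 0.2824]
ee_rot: [-0.669, 0.744, -0.011, 0.01]
ft_force: [-0.5, 0.9, 1.7]
grip_width: 0.345
```

```bash
python3 - <<'E'
from h import *
import time
for i in range(3): o,M=st();cams.camera("wrist")
slotgoal(o,M,(.5625,-.0193),-6.1,.0025,0,.050)
w=cams.camera("wrist");
cv2.imwrite("pics/w13z.png",cv2.resize(w["color"][170:430,220:440,::-1],None,fx=2.3,fy=2.3,interpolation=cv2.INTER_CUBIC))
E
```

```text
t 11.8 p [ 0.568  -0.0191  0.2824] psi -96.08 tz [ 0.0286 -0.0032 -0.9996] F [-0.51  0.93  1.68] grip 0.345
t 11.85 p [ 0.568  -0.0192  0.2824] psi -96.08 tz [ 0.0286 -0.0032 -0.9996] F [-2.15  1.21  0.9 ] grip 0.344
t 11.9 p [ 0.568  -0.0192  0.2824] psi -96.09 tz [ 0.0286 -0.0032 -0.9996] F [-2.08  0.2   2.12] grip 0.351
tip now shoe mm [ 2.2  0.3 42.4] err rot deg [-0.16 -0.01  0.01]
shift units [ 0.007 -0.024 -0.151] turn [-0.032 -0.002  0.003]
```

View pics/w13z.png

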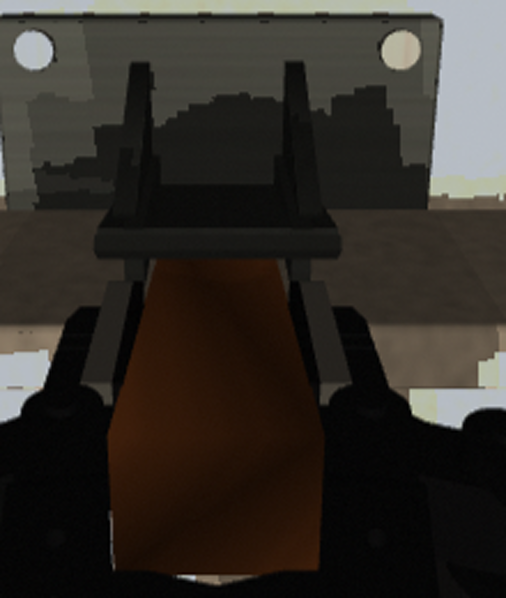

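Call:
servo_tool --motion '[[[0,0,0,0,0,0],[0,0,0,0,0,0],[0,0,0,0,0,0],[0,0,0,0,0,0],[0,0,0,0,0,0],[0,0,0,0,0,0]]]' --jaw 0

```text
clock: 12.6
position: [0.5688, -0.0193, 0.2826]
ee_rot: [-0.668, 0.744, -0.012, 0.01]
ft_force: [0.4, 0.2, -0.0]
grip_width: 1.001
```

```bash
python3 - <<'E'
from h import *
o,M=st()
w=cams.camera("wrist");cv2.imwrite("pics/w14.png",w["color"][:,:,::-1])
d=cams.camera("side");cv2.imwrite("pics/d14.png",cv2.resize(d["color"][170:310,260:380,::-1],None,fx=4,fy=4,interpolation=cv2.INTER_CUBIC))
E
```

```text
t 12.6 p [ 0.5688 -0.0193  0.2826] psi -96.09 tz [ 0.0313 -0.0035 -0.9995] F [ 0.39  0.23 -0.04] grip 1.001
```

View pics/w14.png

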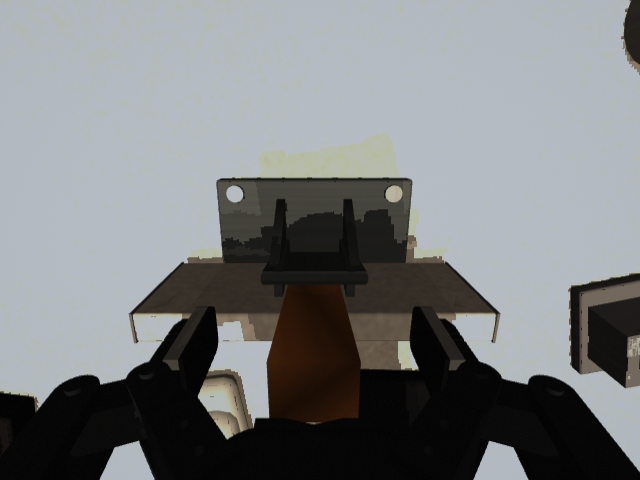

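View pics/d14.png

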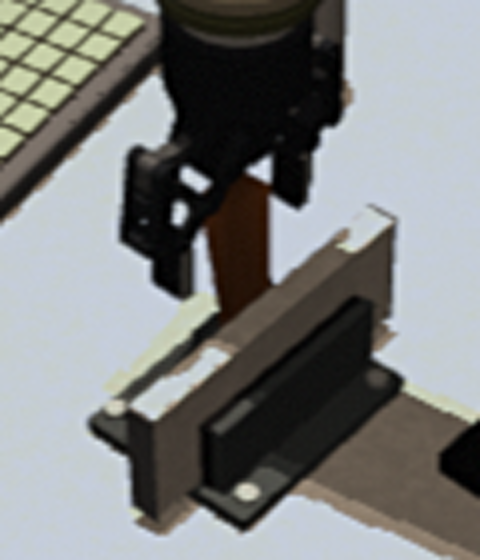

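Call:
servo_tool --motion '[[[0,0,-0.3,0,0,0],[0,-0.01,-0.5,-0.07,0,0],[0,-0.02,-0.6,-0.07,0,0],[0,-0.02,-0.7,-0.07,0,0],[0,0,-0.4,-0.07,0,0],[0,0,0,0,0,0]]]'

```text
clock: 13.3
position: [0.5675, -0.0193, 0.4176]
ee_rot: [-0.669, 0.744, -0.003, 0.002]
ft_force: [0.9, 0.6, -0.1]
grip_width: 0.998
```

```bash
python3 - <<'E'
from h import *
o,M=st()
w=cams.camera("wrist");cv2.imwrite("pics/w15.png",w["color"][:,:,::-1])
s=cams.camera("scene");cv2.imwrite("pics/s15.png",cv2.resize(s["color"][150:310,230:410,::-1],None,fx=4,fy=3.7,interpolation=cv2.INTER_CUBIC))
go(o,M,[.436,.24,.40],-101.6);go(o,M,[.436,.24,.40],-11.6)
E
```

```text
t 13.3 p [ 0.5675 -0.0193  0.4176] psi -96.09 tz [ 7.2e-03 -6.0e-04 -1.0e+00] F [ 0.92  0.6  -0.11] grip 0.998
shift units [-4.878  3.168  0.329] turn units [-0.083  0.006  1.101]
shift units [-4.878  3.168  0.329] turn units [ -0.069  -0.06  -16.899]
```

View pics/w15.png

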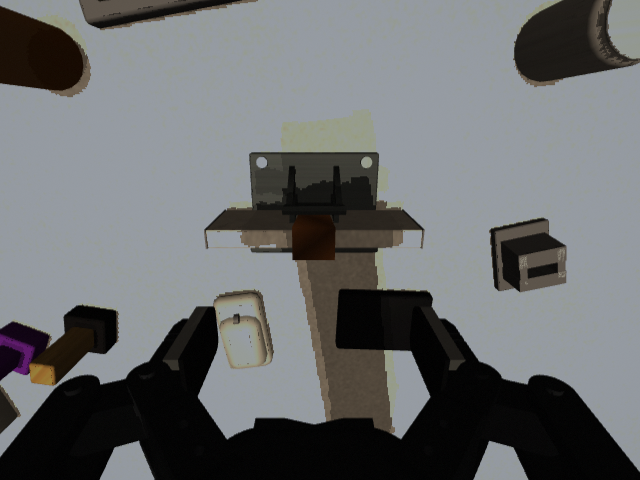

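View pics/s15.png

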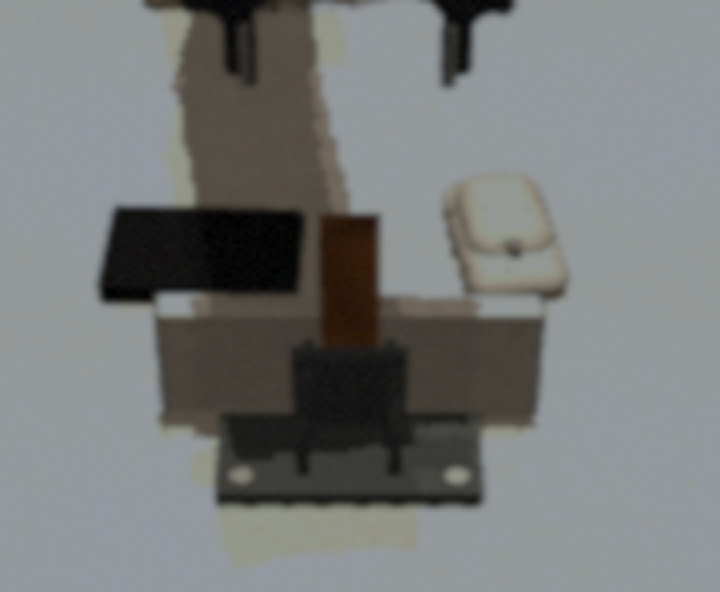

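Call:
servo_tool --motion '[[[-0.5,0.33,0.03,0,0,0],[-0.85,0.55,0.05,0,0,0],[-0.85,0.55,0.06,0,0,0],[-0.85,0.55,0.06,0,0,0],[-0.85,0.55,0.06,0,0,0],[-0.7,0.45,0.05,0,0,0],[-0.25,0.18,0,0,0,0],[0,0,0,0,0,-1],[0,0,0,0,0,-1],[0,0,0,0,0,-1],[0,0,0,0,0,-1],[0,0,0,0,0,-1]]]'

```text
clock: 14.6
position: [0.4274, 0.243, 0.3842]
ee_rot: [0.818, -0.575, -0.003, 0.009]
ft_force: [-0.5, 0.5, -0.8]
grip_width: 1.001
```

Call:
servo_tool --motion '[[[0,0,0,0,0,-1],[0,0,0,0,0,-1],[0,0,0,0,0,-1],[0,0,0,0,0,-1],[0,0,0,0,0,-1],[0,0,0,0,0,-1],[0,0,0,0,0,-1],[0,0,0,0,0,-1],[0,0,0,0,0,-1],[0,0,0,0,0,-1],[0,0,0,0,0,-1],[0,0,0,0,0,-0.9]]]'

```text
clock: 15.8
position: [0.423, 0.2401, 0.3698]
ee_rot: [0.997, -0.07, -0.017, 0.014]
ft_force: [-0.7, 0.6, -1.2]
grip_width: 1.006
```

```bash
python3 - <<'E'
from h import *
o,M=st();go(o,M,[.436,.24,.40],-11.6)
w=cams.camera("wrist");cv2.imwrite("pics/w16.png",w["color"][:,:,::-1])
E
```

```text
t 15.8 p [0.423  0.2401 0.3698] psi -8.05 tz [-0.0365 -0.0247 -0.999 ] F [-0.71  0.64 -1.24] grip 1.006
shift units [ 0.237 -0.017 -0.612] turn units [0.35  0.364 0.715]
```

View pics/w16.png

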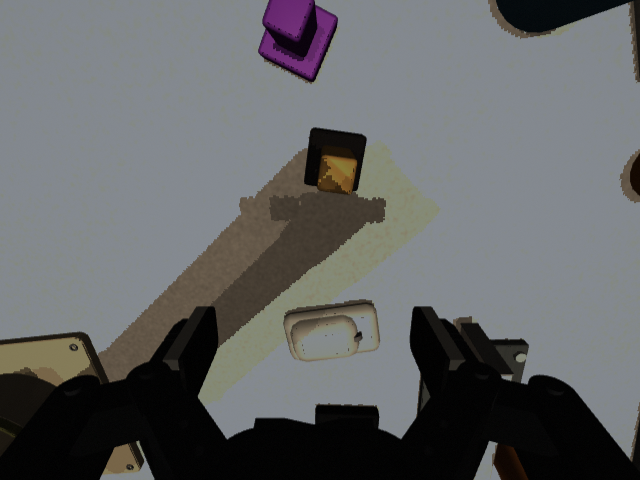

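Call:
servo_tool --motion '[[[0.12,0,-0.3,0.17,0.18,0.35],[0.12,0,-0.3,0.17,0.18,0.35],[0,0,0,0,0,0],[0,0,0,0,0,0]]]'

```text
clock: 16.25
position: [0.4368, 0.2382, 0.4012]
ee_rot: [0.995, -0.104, 0.001, -0.0]
ft_force: [1.0, 0.0, -1.0]
grip_width: 0.998
```

```bash
python3 - <<'E'
from h import *
o,M=st();go(o,M,[.436,.24,.40],-11.6)
w=cams.camera("wrist");cv2.imwrite("pics/w17.png",w["color"][:,:,::-1])
cv2.imwrite("pics/w17z.png",cv2.resize(w["color"][100:260,240:400,::-1],None,fx=3.75,fy=3.75,interpolation=cv2.INTER_CUBIC))
E
```

```text
t 16.25 p [0.4368 0.2382 0.4012] psi -11.97 tz [ 1.4e-03  7.0e-04 -1.0e+00] F [ 1.01  0.01 -1.  ] grip 0.998
shift units [-0.023 -0.032  0.024] turn units [-0.011 -0.014 -0.075]
```

View pics/w17z.png

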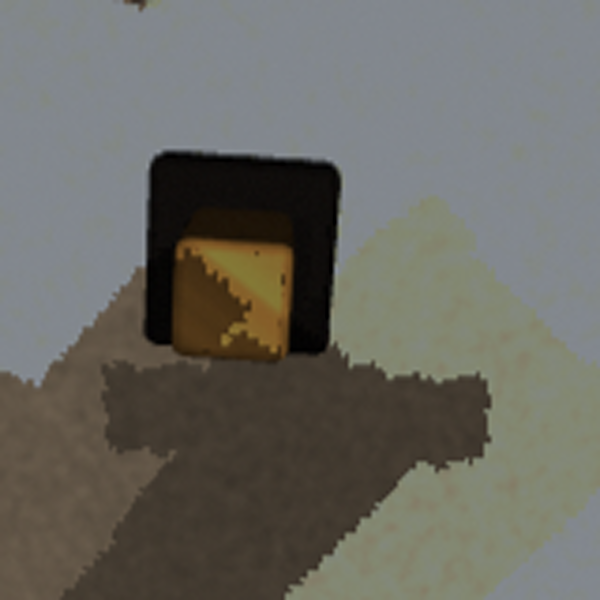

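The crop shows a black base with a wooden handle, so it's the right block. The handle's top face runs from about (287,164) to (318,196) in full-image pixels.

```bash
python3 - <<'E'
from h import *
o,M=st();w=cams.camera("wrist")
Z=lambda u,v:(240+u/3.75,100+v/3.75)
q=np.array([onz(w,*Z(*p),.098) for p in [(177,240),(293,244),(290,360),(174,354)]]);print(q.round(4),q.mean(0))
e=(q[1]-q[0]+q[2]-q[3])/2;print("yaw",np.degrees(np.arctan2(e[1],e[0])),np.linalg.norm(e))
b=np.array([onz(w,*Z(*p),.028) for p in [(152,152),(340,165),(328,352),(145,342)]]);print(b.mean(0),np.linalg.norm(b[1]-b[0]),np.degrees(np.arctan2(*(b[1]-b[0])[[1,0]])))
E
```

```text
t 16.3 p [0.4368 0.2382 0.4013] psi -11.96 tz [ 1.7e-03  7.0e-04 -1.0e+00] F [ 0.96  0.15 -0.1 ] grip 1.0
[[0.4288 0.2937 0.098 ]
 [0.4524 0.2879 0.098 ]
 [0.4468 0.2639 0.098 ]
 [0.4226 0.2704 0.098 ]] [0.43766992 0.27896092 0.098     ]
yaw -14.467123317855286 0.02467715245784416
[0.4377772 0.2794809 0.028    ] 0.048586196738081705 -15.789910970572919
```

```bash
python3 - <<'E'
from h import *
o,M=st();go(o,M,[.4376,.2790,.30],-14)
E
```

```text
t 16.35 p [0.4366 0.2383 0.4009] psi -11.92 tz [ 1.e-03  4.e-04 -1.e+00] F [ 0.75 -0.91  0.04] grip 1.001
shift units [-0.151 -0.8    2.019] turn units [-0.007 -0.011  0.416]
```

Call:
servo_tool --motion '[[[-0.05,-0.27,0.6,0,0,0.14],[-0.05,-0.27,0.7,0,0,0.14],[-0.05,-0.26,0.7,0,0,0.14],[0,0,0,0,0,0],[0,0,0,0,0,0]]]'

```text
clock: 16.85
position: [0.4382, 0.2798, 0.2988]
ee_rot: [0.992, -0.123, 0.001, -0.0]
ft_force: [0.8, -0.8, 0.8]
grip_width: 0.998
```

```bash
python3 - <<'E'
from h import *
o,M=st();g=np.array([.4376,.279,.068]);go(o,M,g-M[:,2]*.155,-14)
w=cams.camera("wrist");cv2.imwrite("pics/w18.png",w["color"][:,:,::-1])
E
```

```text
t 16.85 p [0.4382 0.2798 0.2988] psi -14.16 tz [ 2.e-03  6.e-04 -1.e+00] F [ 0.8  -0.76  0.77] grip 0.998
shift units [-0.016  0.023  1.515] turn units [-0.012 -0.02  -0.031]
```

View pics/w18.png

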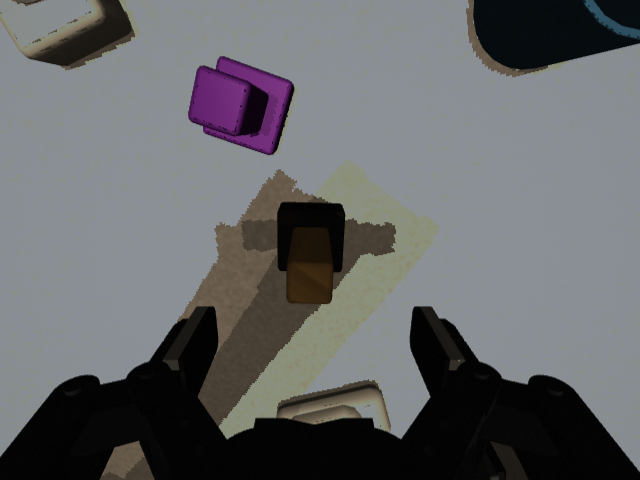

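Call:
servo_tool --motion '[[[-0.02,0.02,0.4,0,0,0],[0,0,0.4,0,0,0],[0,0,0.4,0,0,0],[0,0,0.3,0,0,0],[0,0,0,0,0,0]]]'

```text
clock: 17.4
position: [0.4409, 0.2777, 0.2312]
ee_rot: [0.992, -0.125, 0.007, -0.004]
ft_force: [0.1, 0.1, 0.3]
grip_width: 1.003
```

```bash
python3 - <<'E'
from h import *
o,M=st();g=np.array([.4376,.279,.068]);go(o,M,g-M[:,2]*.155,-14)
E
```

```text
t 17.4 p [0.4409 0.2777 0.2312] psi -14.35 tz [ 0.014   0.0059 -0.9999] F [0.06 0.15 0.28] grip 1.003
shift units [-0.11   0.02   0.163] turn units [-0.105 -0.139 -0.069]
```

Call:
servo_tool --motion '[[[-0.11,0.02,0.16,-0.1,-0.14,0.0],[0,0,0,0,0,0]]]'

```text
clock: 17.6
position: [0.4361, 0.278, 0.2256]
ee_rot: [0.992, -0.125, 0.001, -0.001]
ft_force: [-0.3, 0.3, -0.1]
grip_width: 0.998
```

```bash
python3 - <<'E'
from h import *
o,M=st();g=np.array([.4376,.279,.068]);go(o,M,g-M[:,2]*.155,-14)
E
```

```text
t 17.6 p [0.4361 0.278  0.2256] psi -14.41 tz [ 0.002   0.0016 -1.    ] F [-0.34  0.3  -0.07] grip 0.998
shift units [ 0.02  -0.021  0.051] turn units [-0.024 -0.018 -0.081]
```

Call:
servo_tool --motion '[[[0.02,-0.02,0.05,-0.02,-0.02,-0.06],[0,0,0,0,0,0]]]'

```text
clock: 17.8
position: [0.4379, 0.279, 0.2247]
ee_rot: [0.992, -0.123, 0.001, -0.001]
ft_force: [0.2, -0.7, 0.5]
grip_width: 1.001
```

Call:
servo_tool --motion '[[[0,0,0,0,0,0],[0,0,0,0,0,0],[0,0,0,0,0,0],[0,0,0,0,0,0],[0,0,0,0,0,0],[0,0,0,0,0,0],[0,0,0,0,0,0],[0,0,0,0,0,0]]]' --jaw 255 --force 80

```text
clock: 18.6
position: [0.4381, 0.2793, 0.2256]
ee_rot: [0.992, -0.122, 0.001, -0.001]
ft_force: [-0.5, 0.4, -0.4]
grip_width: 0.299
```

```bash
python3 - <<'E'
from h import *
o,M=st()
w=cams.camera("wrist");cv2.imwrite("pics/w19.png",w["color"][:,:,::-1])
E
```

```text
t 18.6 p [0.4381 0.2793 0.2256] psi -14.07 tz [ 0.0029  0.0022 -1.    ] F [-0.45  0.44 -0.37] grip 0.299
```

View pics/w19.png

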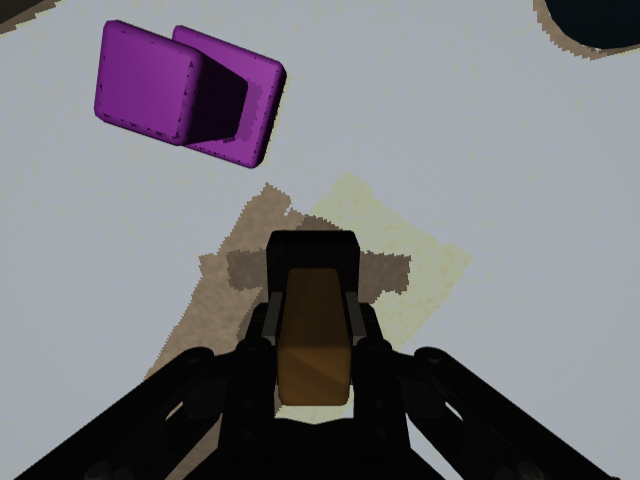

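Call:
servo_tool --motion '[[[0,0,-0.3,0,0,0],[0,0,-0.7,0,0,0],[0,0,-0.8,0,0,0],[0,0,-0.9,0,0,0],[0,0,-0.9,0,0,0],[0,0,-0.6,0,0,0],[0,0,0,0,0,0]]]'

```text
clock: 19.35
position: [0.4365, 0.2777, 0.4396]
ee_rot: [0.992, -0.122, -0.002, 0.002]
ft_force: [0.2, 0.7, -2.9]
grip_width: 0.295
```

```bash
python3 - <<'E'
from h import *
o,M=st()
go(o,M,[.5745,-.0206,.44],-6)
E
```

```text
t 19.35 p [0.4365 0.2777 0.4396] psi -14.06 tz [-0.0052 -0.0029 -1.    ] F [ 0.22  0.68 -2.87] grip 0.295
shift units [ 4.127e+00  5.116e+00 -5.000e-03] turn units [ 0.043  0.053 -1.613]
```

Call:
servo_tool --motion '[[[0.25,0.3,0,0,0,0],[0.5,0.62,0,0,0,0],[0.6,0.75,0,0,0,0],[0.6,0.75,0,0,0,0],[0.6,0.75,0,0,0,0],[0.6,0.75,0,0,0,0],[0.5,0.65,0,0,0,0],[0.3,0.35,0,0,0,0],[0,0,0,0.02,0.02,-0.8],[0,0,0,0.02,0.03,-0.8],[0,0,0,0,0,0]]]'

```text
clock: 20.45
position: [0.5708, -0.0215, 0.4225]
ee_rot: [0.999, -0.05, -0.01, 0.003]
ft_force: [-0.4, 1.1, -3.7]
grip_width: 0.297
```

```bash
python3 - <<'E'
from h import *
o,M=st()
go(o,M,[.5745,-.0206,.42],-6)
w=cams.camera("wrist");cv2.imwrite("pics/w20.png",w["color"][:,:,::-1])
d=cams.camera("side");cv2.imwrite("pics/d20.png",cv2.resize(d["color"][120:310,230:390,::-1],None,fx=3.1,fy=3.1,interpolation=cv2.INTER_CUBIC))
s=cams.camera("scene");cv2.imwrite("pics/s20.png",cv2.resize(s["color"][150:310,230:410,::-1],None,fx=3.7,fy=3.7,interpolation=cv2.INTER_CUBIC))
E
```

```text
t 20.45 p [ 0.5708 -0.0215  0.4225] psi -5.73 tz [-0.0207 -0.0047 -0.9998] F [-0.36  1.07 -3.66] grip 0.297
shift units [ 0.074 -0.025  0.048] turn units [0.078 0.23  0.054]
```

View pics/w20.png

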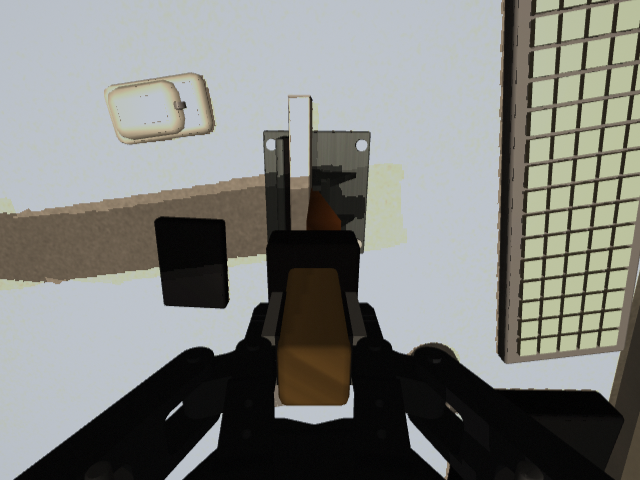

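View pics/d20.png

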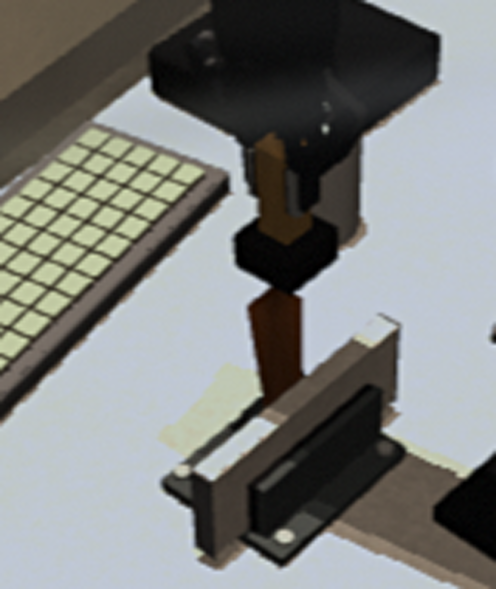

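View pics/s20.png

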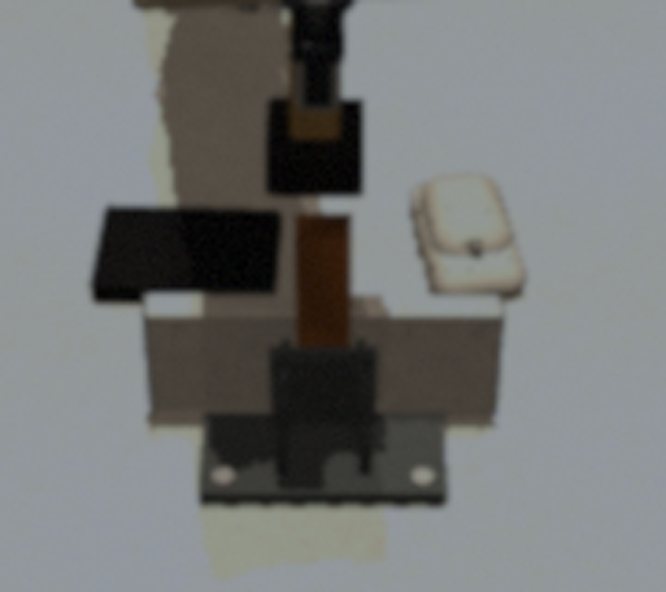

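Call:
servo_tool --motion '[[[0.04,-0.02,0.15,0.04,0.12,0.03],[0.04,-0.01,0.15,0.04,0.11,0.02],[0,0,0,0,0,0],[0,0,0,0,0,0]]]'

```text
clock: 21.0
position: [0.5747, -0.018, 0.4062]
ee_rot: [0.999, -0.054, 0.001, -0.001]
ft_force: [-0.3, 0.9, -2.5]
grip_width: 0.291
```

```bash
python3 - <<'E'
from h import *
o,M=st()
g=np.array([.5745,-.0206,.170]);go(o,M,g-M[:,2]*.2256,-6)
E
```

```text
t 21.0 p [ 0.5747 -0.018   0.4062] psi -6.14 tz [ 0.0021  0.0011 -1.    ] F [-0.33  0.91 -2.54] grip 0.291
shift units [-0.009  0.058  0.212] turn units [-0.015 -0.023 -0.028]
```

Call:
servo_tool --motion '[[[-0.01,0.06,0.1,0,0,0],[0,0,0.1,0,0,0],[0,0,0,0,0,0]]]'

```text
clock: 21.3
position: [0.5738, -0.0211, 0.3955]
ee_rot: [0.999, -0.054, 0.001, -0.001]
ft_force: [0.2, 0.8, -3.1]
grip_width: 0.298
```

```bash
python3 - <<'E'
from h import *
o,M=st()
g=np.array([.5745,-.0206,.163]);go(o,M,g-M[:,2]*.2256,-6)
d=cams.camera("side");cv2.imwrite("pics/d21.png",cv2.resize(d["color"][150:310,250:390,::-1],None,fx=3.7,fy=3.7,interpolation=cv2.INTER_CUBIC))
E
```

```text
t 21.3 p [ 0.5738 -0.0211  0.3955] psi -6.15 tz [ 0.0023  0.0011 -1.    ] F [ 0.16  0.8  -3.08] grip 0.298
shift units [ 0.002 -0.005  0.138] turn units [-0.015 -0.025 -0.029]
```

View pics/d21.png

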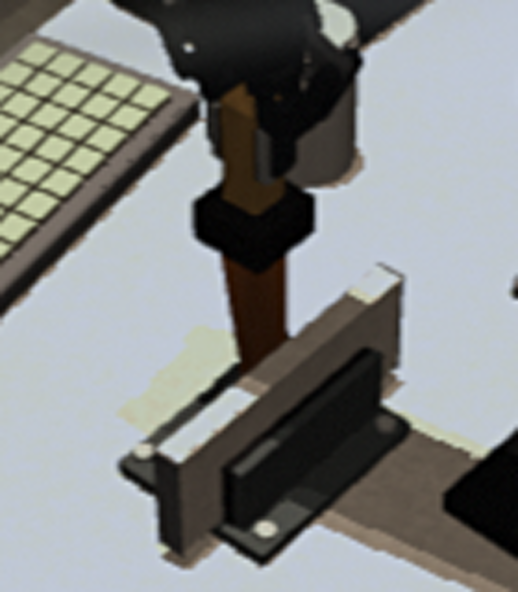

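Aligned above the head. Now stepping down gently to find contact.

Call:
servo_tool --motion '[[[0,0,0.05,0,0,0],[0,0,0.04,0,0,0]]]'

```text
clock: 21.55
position: [0.574, -0.0213, 0.3916]
ee_rot: [0.999, -0.054, 0.002, -0.001]
ft_force: [0.1, -0.1, -2.3]
grip_width: 0.292
```

Call:
servo_tool --motion '[[[0,0,0.04,0,0,0],[0,0,0.04,0,0,0]]]'

```text
clock: 21.75
position: [0.5741, -0.0213, 0.3876]
ee_rot: [0.999, -0.054, 0.002, -0.001]
ft_force: [-1.1, -0.9, 4.3]
grip_width: 0.294
```

Call:
servo_tool --motion '[[[0,0,0.04,0,0,0],[0,0,0.04,0,0,0]]]'

```text
clock: 21.95
position: [0.5744, -0.0214, 0.3853]
ee_rot: [0.999, -0.054, 0.003, -0.001]
ft_force: [-2.4, -0.4, 8.2]
grip_width: 0.293
```

Call:
servo_tool --motion '[[[0,0,0.04,0,0,0],[0,0,0.04,0,0,0]]]'

```text
clock: 22.15
position: [0.5748, -0.0213, 0.3838]
ee_rot: [0.999, -0.054, 0.005, -0.001]
ft_force: [-2.1, -0.1, 7.8]
grip_width: 0.293
```

Call:
servo_tool --motion '[[[0,0,0.05,0,0,0],[0,0,0.05,0,0,0]]]'

```text
clock: 22.35
position: [0.5753, -0.0213, 0.3827]
ee_rot: [0.999, -0.054, 0.008, -0.001]
ft_force: [-7.5, -0.4, 19.6]
grip_width: 0.296
```

Call:
servo_tool --motion '[[[0,0,0.05,0,0,0],[0,0,0.05,0,0,0]]]'

```text
clock: 22.55
position: [0.5751, -0.0214, 0.3828]
ee_rot: [0.998, -0.054, 0.009, -0.001]
ft_force: [-9.8, -0.3, 19.1]
grip_width: 0.298
```

```bash
python3 - <<'E'
from h import *
o,M=st()
g=np.array([.5745,-.0206,.163]);go(o,M,g-M[:,2]*.2256,-6)
E
```

```text
t 22.55 p [ 0.5751 -0.0214  0.3828] psi -6.2 tz [ 0.0183  0.0015 -0.9998] F [-9.79 -0.28 19.12] grip 0.298
shift units [-0.092  0.    -0.117] turn units [-0.039 -0.207 -0.039]
```

Call:
servo_tool --motion '[[[0,0,-0.1,0,0.1,0],[-0.05,0,-0.15,0,0.1,0],[0,0,-0.1,0,0,0],[0,0,0,0,0,0]]]'

```text
clock: 22.95
position: [0.5718, -0.021, 0.4018]
ee_rot: [0.998, -0.054, 0.019, -0.001]
ft_force: [-0.2, -0.0, -3.1]
grip_width: 0.293
```

```bash
python3 - <<'E'
from h import *
o,M=st()
g=np.array([.5745,-.0206,.163]);go(o,M,g-M[:,2]*.2256,-6)
d=cams.camera("side");cv2.imwrite("pics/d22.png",cv2.resize(d["color"][150:310,250:390,::-1],None,fx=3.7,fy=3.7,interpolation=cv2.INTER_CUBIC))
s=cams.camera("scene");cv2.imwrite("pics/s22.png",cv2.resize(s["color"][150:310,230:410,::-1],None,fx=3.7,fy=3.7,interpolation=cv2.INTER_CUBIC))
w=cams.camera("wrist");cv2.imwrite("pics/w22.png",w["color"][:,:,::-1])
E
```

```text
t 22.95 p [ 0.5718 -0.021   0.4018] psi -6.2 tz [ 3.770e-02 -4.000e-04 -9.993e-01] F [-0.24 -0.   -3.1 ] grip 0.293
shift units [-0.126  0.003  0.262] turn units [-0.042 -0.43  -0.038]
```

View pics/d22.png

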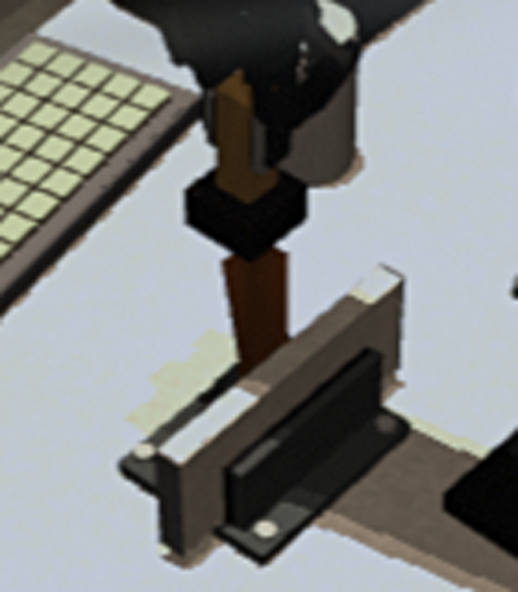

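View pics/s22.png

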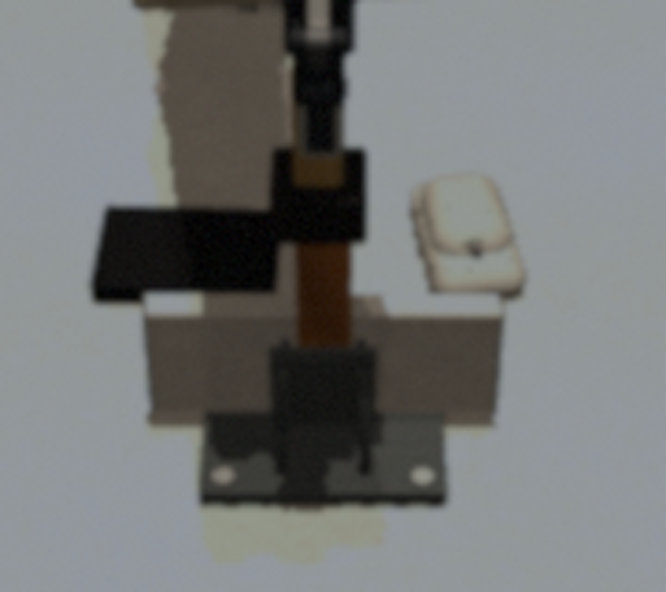

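View pics/w22.png

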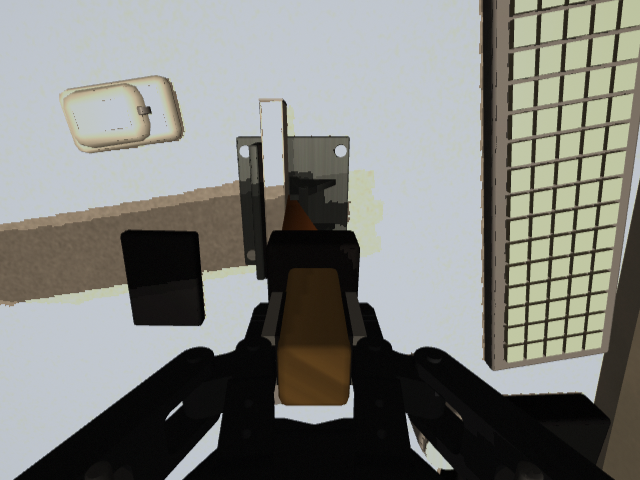

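Call:
servo_tool --motion '[[[-0.06,0,-0.3,-0.02,-0.22,-0.02],[-0.06,0,-0.3,-0.02,-0.22,-0.02],[0,0,-0.1,0,0,0],[0,0,0,0,0,0]]]'

```text
clock: 23.5
position: [0.5648, -0.0205, 0.434]
ee_rot: [0.999, -0.052, -0.004, 0.0]
ft_force: [0.4, -1.3, -3.4]
grip_width: 0.295
```

```bash
python3 - <<'E'
from h import *
o,M=st()
g=np.array([.5745,-.0206,.163]);go(o,M,g-M[:,2]*.2256,-6)
d=cams.camera("side");cv2.imwrite("pics/d23.png",cv2.resize(d["color"][190:310,260:390,::-1],None,fx=6,fy=5,interpolation=cv2.INTER_CUBIC))
s=cams.camera("scene");cv2.imwrite("pics/s23.png",cv2.resize(s["color"][180:310,250:390,::-1],None,fx=5,fy=4.6,interpolation=cv2.INTER_CUBIC))
E
```

```text
t 23.5 p [ 0.5648 -0.0205  0.434 ] psi -5.99 tz [-0.0073  0.     -1.    ] F [ 0.39 -1.26 -3.38] grip 0.295
shift units [ 0.232 -0.021  0.906] turn units [0.008 0.083 0.002]
```

View pics/d23.png

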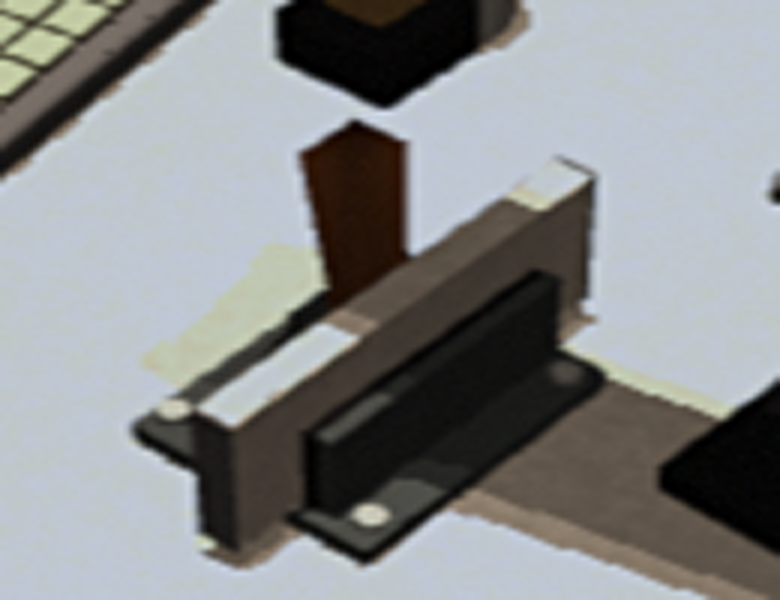

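View pics/s23.png

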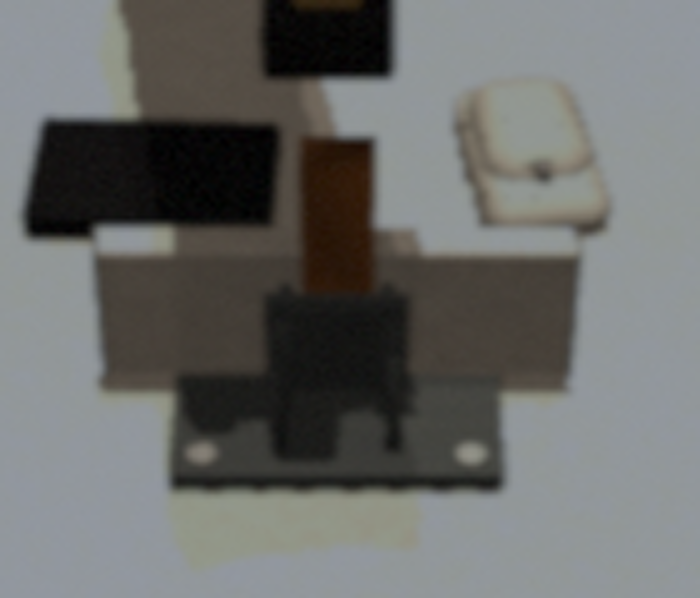

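```bash
python3 - <<'E'
from h import *
s=cams.camera("scene");d=cams.camera("side")
D=lambda u,v:(260+u/6,190+v/5)
S=lambda u,v:(250+u/5,180+v/4.6)
a=np.radians(-6.1);ex=np.array([np.cos(a),np.sin(a),0]);ey=np.array([-ex[1],ex[0],0]);O=np.array([.5625,-.0193,0])
sh=lambda p:(np.array([(p-O)@ex,(p-O)@ey,p[2]])*1e3).round(1)
p,e=tri((s,*S(303,140)),(d,*D(407,145)));print("(-x,-y) corner",sh(p),e)
for z in (.150,.155,.16,.165):
    print(z,"side: left(+x,+y)",sh(onz(d,*D(303,155),z))[:2],"back(+x,-y)",sh(onz(d,*D(355,121),z))[:2],"right(-x,-y)",sh(onz(d,*D(407,145),z))[:2],"scene -x edge",sh(onz(s,*S(303,140),z))[:2],sh(onz(s,*S(375,140),z))[:2])
# board edges refs
print("board side",sh(onz(d,*D(236,432),.09)),sh(onz(d,*D(200,414),.09)),sh(onz(d,*D(596,178),.09)),sh(onz(d,*D(557,157),.09)))
print("board scene front",sh(onz(s,*S(97,256),.09)),sh(onz(s,*S(580,256),.09)))
E
```

```text
(-x,-y) corner [ -3.7 -12.5 153.8] [1.7, 1.7]
0.15 side: left(+x,+y) [22.4 10.3] back(+x,-y) [ 22.6 -17.5] right(-x,-y) [ -1.  -17.8] scene -x edge [ -6.7 -11.1] [-6.8 17.5]
0.155 side: left(+x,+y) [18.7 14.3] back(+x,-y) [ 18.9 -13.3] right(-x,-y) [ -4.6 -13.5] scene -x edge [ -0.7 -11. ] [-0.8 17.5]
0.16 side: left(+x,+y) [15.  18.4] back(+x,-y) [15.2 -9. ] right(-x,-y) [-8.2 -9.3] scene -x edge [  5.3 -10.8] [ 5.2 17.4]
0.165 side: left(+x,+y) [11.3 22.5] back(+x,-y) [11.5 -4.8] right(-x,-y) [-11.8  -5.1] scene -x edge [ 11.4 -10.7] [11.3 17.4]
board side [-26.2 101.2  90. ] [-10.2 101.7  90. ] [-25.1 -97.1  90. ] [ -5.6 -98.6  90. ]
board scene front [  2.  -96.1  90. ] [  1.5 101.9  90. ]
```

```bash
python3 - <<'E'
from h import *
def nat(f,y0,y1,x0,x1):
    im=cv2.imread(f);return cv2.resize(im,(x1-x0,y1-y0),interpolation=cv2.INTER_AREA),y0,x0
cur=cams.camera("side")["color"][:,:,::-1]
ims={"side0":(cv2.imread("pics/side0.png"),0,0),"d9":nat("pics/d9.png",200,310,260,380),"d14":nat("pics/d14.png",170,310,260,380),"d20":nat("pics/d20.png",120,310,230,390),"d22":nat("pics/d22.png",150,310,250,390),"now":(np.ascontiguousarray(cur),0,0)}
# near end of board (native around u 290-303, v 262-302); far end u 345-360 v 222-250
out=[]
for n,(im,y0,x0) in ims.items():
    g=cv2.cvtColor(im,cv2.COLOR_BGR2GRAY).astype(np.float32)
    A=g[262-y0:306-y0,284-x0:312-x0]
    P=g[215-y0:250-y0,340-x0:366-x0]
    out.append(cv2.resize(A,None,fx=5,fy=5,interpolation=cv2.INTER_CUBIC))
    if n=="d9": refA,refP=A,P
    ims[n]=(A,P)
for n,(A,P) in ims.items():
    print(n,cv2.phaseCorrelate(refA,A,cv2.createHanningWindow(A.shape[::-1],cv2.CV_32F)),cv2.phaseCorrelate(refP,P,cv2.createHanningWindow(P.shape[::-1],cv2.CV_32F)))
cv2.imwrite("pics/cmp.png",np.hstack(out))
# expected pixel shift per mm
s=cams.camera("side");a=np.radians(-6.1);ex=np.array([np.cos(a),np.sin(a),0])
p=np.array([.572,.08,.09]);print("px per -3mm",proj(s,p-.003*ex)-proj(s,p))
E
```

```text
side0 ((-0.04313058924324764, 0.4209420597347098), 0.9916982142130534) ((0.37707985941618993, 0.3756342603450378), 0.8985227709444462)
d9 ((0.0, 0.5), 1.0) ((0.5000000000000036, 7.105427357601002e-15), 1.0000000323954135)
d14 ((0.1097040263031488, 0.8883206963465362), 1.0607274272706773) ((0.6155242136030505, -0.15690303716417375), 1.1503064024104994)
d20 ((0.15765064730254252, 0.8415699438191488), 1.065981458734583) ((0.6459291232802791, -0.2038230374807135), 1.188484545107241)
d22 ((0.7368060940416292, 0.972521490364187), 1.0509160670527706) ((0.8197304563419667, -0.060057969556169155), 1.0716282693446908)
now ((0.7348314292628544, 0.9404623972103536), 1.0299825267438536) ((0.7946324587745011, -0.03596884987850757), 1.091962881049011)
px per -3mm [1.07740258 0.69471869][ WARN:0@1.224] global loadsave.cpp:1063 imwrite_ Unsupported depth image for selected encoder is fallbacked to CV_8U.
```

View pics/cmp.png

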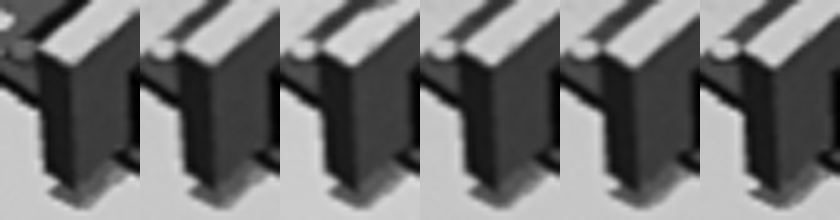

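```bash
python3 - <<'E'
from h import *
def nat(f,y0,y1,x0,x1):
    im=cv2.imread(f);im=cv2.resize(im,(x1-x0,y1-y0),interpolation=cv2.INTER_AREA)
    c=np.zeros((480,640,3),np.uint8);c[y0:y1,x0:x1]=im;return c
cur=np.ascontiguousarray(cams.camera("side")["color"][:,:,::-1])
ims={"side0":cv2.imread("pics/side0.png"),"d9":nat("pics/d9.png",200,310,260,380),"d14":nat("pics/d14.png",170,310,260,380),"d20":nat("pics/d20.png",120,310,230,390),"d21":nat("pics/d21.png",150,310,250,390),"d22":nat("pics/d22.png",150,310,250,390),"now":cur}
def cross(pr,th):
    i=np.where((pr[:-1]>=th)&(pr[1:]<th))[0]
    return i[0]+(pr[i[0]]-th)/(pr[i[0]]-pr[i[0]+1]) if len(i) else np.nan
for n,im in ims.items():
    g=im[:,:,1].astype(float)
    L=[cross(g[v,286:300],110) for v in range(282,294)]           # desk->dark end face left edge
    # far top-right corner: dark face -> desk, going right reversed
    Rr=[cross(g[v,350:372][::-1],110) for v in range(232,246)]
    # front-left vs board face (dark->lighter) internal edge
    print(n,"L",np.nanmean(L).round(3),"R",(-np.nanmean(Rr)).round(3))
s=cams.camera("side");a=np.radians(-6.1);ex=np.array([np.cos(a),np.sin(a),0]);ey=np.array([-ex[1],ex[0],0]);O=np.array([.5625,-.0193,0])
# px shift perpendicular: vertical edge horizontal displacement
for p in [O+ey*.1+[0,0,.03],O-.018*ex-ey*.1+[0,0,.05]]:
    print("du for 3mm",(proj(s,p-.003*ex)-proj(s,p))[0],proj(s,p))
E
```

```text
side0 L 5.312 R -13.621
d9 L 5.313 R -13.628
d14 L 5.594 R -13.425
d20 L 5.546 R -13.381
d21 L 5.55 R -13.377
d22 L 5.771 R -13.118
now L 5.759 R -13.103
du for 3mm 1.0423616591488098 [291.4515077  289.35130426]
du for 3mm 1.0425480714082482 [356.98165741 236.55152847]
```

```bash
python3 - <<'E'
from h import *
o,M=st()
g=np.array([.571,-.0202,.166]);go(o,M,g-np.array([0,0,-1])*.2256,-6)
E
```

```text
t 23.9 p [ 0.5646 -0.0204  0.4335] psi -5.99 tz [-0.0088  0.     -1.    ] F [ 0.07  1.01 -2.17] grip 0.292
shift units [ 0.135 -0.018  0.837] turn units [0.01  0.1   0.003]
```

Call:
servo_tool --motion '[[[0.06,-0.01,0.4,0.01,0.05,0],[0.06,-0.01,0.35,0,0.05,0],[0,0,0.05,0,0,0],[0,0,0,0,0,0]]]'

```text
clock: 24.3
position: [0.5706, -0.0201, 0.3928]
ee_rot: [0.999, -0.052, 0.001, -0.0]
ft_force: [-0.1, 0.5, -2.6]
grip_width: 0.295
```

```bash
cat > tp.py <<'E'
from h import *
o,M=st()
g=np.array([.571,-.0202,.160]);go(o,M,g-np.array([0,0,-1])*.2256,-6)
b=o["position"]+M[:,2]*.2256;print("block base",b.round(4))
E
python3 tp.py
```

```text
t 24.3 p [ 0.5706 -0.0201  0.3928] psi -5.99 tz [ 0.0013  0.     -1.    ] F [-0.11  0.51 -2.63] grip 0.295
shift units [0.008 0.002 0.145] turn units [-0.002 -0.015  0.002]
block base [ 0.5709 -0.0201  0.1672]
```

Call:
servo_tool --motion '[[[0,0,0.1,0,-0.015,0],[0,0,0.06,0,0,0],[0,0,0.04,0,-0.01,0]]]'

```text
clock: 24.6
position: [0.5708, -0.0201, 0.3842]
ee_rot: [0.999, -0.052, 0.001, -0.0]
ft_force: [0.3, 0.9, -2.9]
grip_width: 0.289
```

```bash
python3 tp.py
```

```text
t 24.6 p [ 0.5708 -0.0201  0.3842] psi -5.99 tz [ 1.4e-03  4.0e-04 -1.0e+00] F [ 0.3   0.92 -2.92] grip 0.289
shift units [ 0.004  0.002 -0.028] turn units [-0.006 -0.015  0.001]
block base [ 0.5711 -0.02    0.1586]
```

Call:
servo_tool --motion '[[[-0.01,0,0.04,0,-0.03,0],[-0.01,0,0.05,0,-0.03,0]]]'

```text
clock: 24.8
position: [0.5702, -0.02, 0.3809]
ee_rot: [0.999, -0.052, -0.001, -0.0]
ft_force: [1.5, -0.4, 3.4]
grip_width: 0.299
```

```bash
python3 tp.py
```

```text
t 24.8 p [ 0.5702 -0.02    0.3809] psi -6.0 tz [-0.0011  0.001  -1.    ] F [ 1.53 -0.39  3.43] grip 0.299
shift units [ 0.015  0.002 -0.094] turn units [-0.01   0.014  0.   ]
block base [ 0.57   -0.0198  0.1553]
```

Call:
servo_tool --motion '[[[0,0,0.05,0,-0.02,0],[0,0,0.05,0,-0.02,0]]]'

```text
clock: 25.0
position: [0.5706, -0.02, 0.3782]
ee_rot: [0.999, -0.052, -0.001, -0.001]
ft_force: [-1.5, -0.4, 8.8]
grip_width: 0.297
```

```bash
python3 tp.py
```

```text
t 25.0 p [ 0.5706 -0.02    0.3782] psi -6.0 tz [-0.0012  0.0015 -1.    ] F [-1.55 -0.38  8.83] grip 0.297
shift units [ 0.008  0.002 -0.149] turn units [-0.015  0.015 -0.001]
block base [ 0.5703 -0.0197  0.1526]
```

Call:
servo_tool --motion '[[[0,0,0.05,0,-0.02,0],[0,0,0.05,0,-0.02,0]]]'

```text
clock: 25.2
position: [0.5708, -0.0201, 0.376]
ee_rot: [0.999, -0.052, -0.001, -0.001]
ft_force: [-4.6, -0.3, 19.3]
grip_width: 0.297
```

```bash
python3 tp.py
```

```text
t 25.2 p [ 0.5708 -0.0201  0.376 ] psi -6.01 tz [-0.0015  0.002  -1.    ] F [-4.55 -0.34 19.29] grip 0.297
shift units [ 0.003  0.001 -0.191] turn units [-0.021  0.019 -0.003]
block base [ 0.5705 -0.0197  0.1504]
```

Call:
servo_tool --motion '[[[-0.01,0,0.03,0,-0.01,0],[-0.01,0,0.04,0,-0.01,0]]]'

```text
clock: 25.4
position: [0.57, -0.0201, 0.3756]
ee_rot: [0.999, -0.053, -0.0, -0.001]
ft_force: [-3.9, -0.1, 9.5]
grip_width: 0.292
```

```bash
python3 tp.py; cat > bd.py <<'E'
from h import *
def cross(pr,th):
    i=np.where((pr[:-1]>=th)&(pr[1:]<th))[0]
    return i[0]+(pr[i[0]]-th)/(pr[i[0]]-pr[i[0]+1]) if len(i) else np.nan
def bd():
    g=cams.camera("side")["color"][:,:,1].astype(float)
    L=np.nanmean([cross(g[v,286:300],110) for v in range(282,294)])-5.313;Rr=-np.nanmean([cross(g[v,350:372][::-1],110) for v in range(232,246)])+13.625
    print("board push mm L,R,mean",round(L*2.88,2),round(Rr*2.88,2),round((L+Rr)*1.44,2))
bd()
E
python3 bd.py
```

```text
t 25.4 p [ 0.57   -0.0201  0.3756] psi -6.02 tz [-0.      0.0022 -1.    ] F [-3.87 -0.12  9.49] grip 0.292
shift units [ 0.02  -0.    -0.201] turn units [-0.025  0.003 -0.005]
block base [ 0.57   -0.0196  0.15  ]
board push mm L,R,mean 2.21 3.08 2.65
```

Call:
servo_tool --motion '[[[0,0,0.05,0,-0.02,0],[0,0,0.06,0,-0.02,0]]]'

```text
clock: 25.65
position: [0.5702, -0.0202, 0.3752]
ee_rot: [0.999, -0.053, 0.001, -0.001]
ft_force: [-9.0, -0.2, 24.9]
grip_width: 0.293
```

```bash
python3 tp.py;python3 bd.py
```

```text
t 25.65 p [ 0.5702 -0.0202  0.3752] psi -6.03 tz [ 0.0011  0.0028 -1.    ] F [-9.01 -0.23 24.94] grip 0.293
shift units [ 0.017 -0.002 -0.208] turn units [-0.033 -0.01  -0.007]
block base [ 0.5704 -0.0195  0.1496]
board push mm L,R,mean 2.28 3.14 2.71
```

Call:
servo_tool --motion '[[[-0.02,0,-0.04,-0.02,0,0],[-0.02,0,0.04,-0.02,-0.02,0],[-0.04,0,0.06,0,-0.03,0]]]'

```text
clock: 26.0
position: [0.5667, -0.0198, 0.3739]
ee_rot: [0.999, -0.053, 0.0, 0.0]
ft_force: [6.5, -1.1, 10.1]
grip_width: 0.299
```

```bash
python3 tp.py;python3 bd.py
```

```text
t 26.0 p [ 0.5667 -0.0198  0.3739] psi -6.04 tz [ 8.e-04 -3.e-04 -1.e+00] F [ 6.49 -1.13 10.14] grip 0.299
shift units [ 0.087 -0.001 -0.235] turn units [ 0.002 -0.01  -0.008]
block base [ 0.5668 -0.0199  0.1483]
board push mm L,R,mean 2.21 3.09 2.65
```

Call:
servo_tool --motion '[[[0.01,0,0.04,0,-0.01,0],[0,0,0.05,0,-0.02,0]]]'

```text
clock: 26.25
position: [0.5672, -0.0199, 0.3736]
ee_rot: [0.999, -0.053, 0.001, -0.0]
ft_force: [-10.1, -0.1, 28.3]
grip_width: 0.296
```

```bash
python3 tp.py;python3 bd.py
```

```text
t 26.25 p [ 0.5672 -0.0199  0.3736] psi -6.06 tz [ 2.3e-03  1.0e-04 -1.0e+00] F [-10.14  -0.1   28.26] grip 0.296
shift units [ 0.076 -0.003 -0.24 ] turn units [-0.004 -0.026 -0.011]
block base [ 0.5678 -0.0199  0.148 ]
board push mm L,R,mean 2.28 3.19 2.73
```

Call:
servo_tool --motion '[[[0,0,-0.1,0,-0.03,0],[0,0,-0.4,0,0,0],[-0.2,0,-0.5,0,0,0],[-0.3,0,-0.2,0,0,0],[0,0,0,0,0,0]]]'

```text
clock: 26.8
position: [0.5408, -0.0171, 0.4317]
ee_rot: [0.999, -0.053, -0.005, 0.0]
ft_force: [0.5, -0.5, -3.0]
grip_width: 0.294
```

```bash
python3 tp.py;python3 bd.py; python3 - <<'E'
from h import *
d=cams.camera("side");cv2.imwrite("pics/d30.png",cv2.resize(d["color"][190:310,260:390,::-1],None,fx=6,fy=5,interpolation=cv2.INTER_CUBIC));cv2.imwrite("pics/side30.png",d["color"][:,:,::-1])
s=cams.camera("scene");cv2.imwrite("pics/s30.png",cv2.resize(s["color"][180:310,250:390,::-1],None,fx=5,fy=4.6,interpolation=cv2.INTER_CUBIC))
E
```

```text
t 26.8 p [ 0.5408 -0.0171  0.4317] psi -6.05 tz [-9.4e-03  5.0e-04 -1.0e+00] F [ 0.48 -0.52 -2.98] grip 0.294
shift units [ 0.616 -0.003  0.917] turn units [ 0.006  0.107 -0.01 ]
block base [ 0.5387 -0.017   0.2061]
board push mm L,R,mean 2.22 3.08 2.65
```

View pics/d30.png

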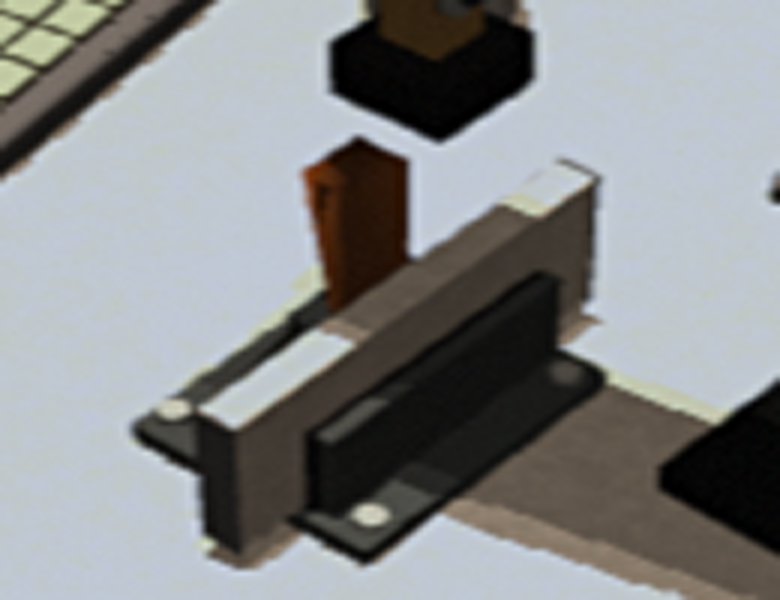

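View pics/s30.png

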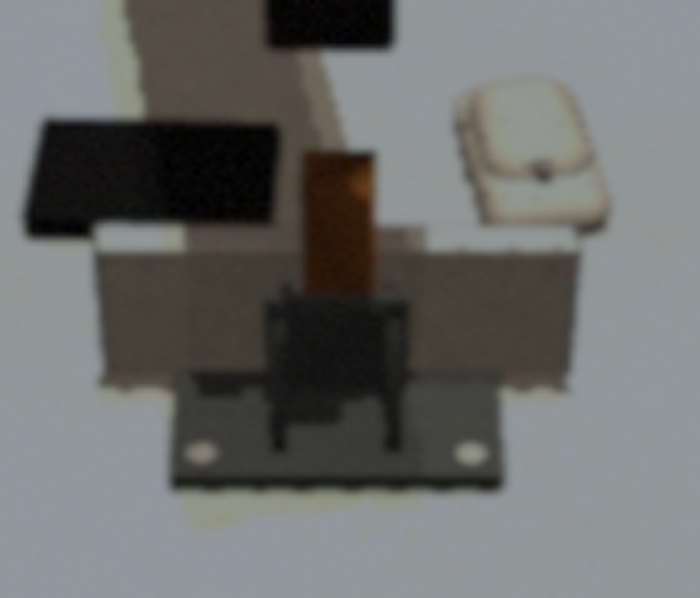

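```bash
python3 - <<'E'
from h import *
s=cams.camera("scene");now=s["color"][:,:,1].astype(float);z=cv2.imread("pics/scene0.png")[:,:,1].astype(float)
def cross(pr,f=.5):
    th=(pr.max()+pr.min())/2
    i=np.where((pr[:-1]>=th)&(pr[1:]<th))[0]
    return i[-1]+(pr[i[-1]]-th)/(pr[i[-1]]-pr[i[-1]+1]) if len(i) else np.nan
# white top->shadowed face edge: slot-side top edge at left part cols 271-282, right 345-362
for n,g in (("0",z),("now",now)):
    for a,b in ((271,281),(350,363)):
        c=[cross(g[229:243,u]) for u in range(a,b)];print(n,a,np.nanmean(c).round(3),np.nanstd(c).round(2))
a=np.radians(-6.1);ex=np.array([np.cos(a),np.sin(a),0]);ey=np.array([-ex[1],ex[0],0]);O=np.array([.5625,-.0193,.09])
for y in (-.09,.09): print("dv 3mm",proj(s,O+ey*y-.003*ex)-proj(s,O+ey*y),proj(s,O+ey*y))
side=cams.camera("side");n2=side["color"][:,:,::-1].astype(float)[:,:,1];s0=cv2.imread("pics/side0.png")[:,:,1].astype(float)
# side: end-face/top-front vertical edges per-row print
def cr(pr,th):
    i=np.where((pr[:-1]>=th)&(pr[1:]<th))[0]
    return i[0]+(pr[i[0]]-th)/(pr[i[0]]-pr[i[0]+1]) if len(i) else np.nan
print([round(cr(s0[v,286:300],110),2) for v in range(282,294)],[round(cr(n2[v,286:300],110),2) for v in range(282,294)])
print([round(cr(s0[v,350:372][::-1],110),2) for v in range(232,246)],[round(cr(n2[v,350:372][::-1],110),2) for v in range(232,246)])
E
```

```text
0 271 6.377 0.02
0 350 6.414 0.09
now 271 5.38 0.02
now 350 5.368 0.12
dv 3mm [ 0.09504961 -0.97957281] [272.45583619 234.99171258]
dv 3mm [-0.07091869 -0.97926881] [360.16255299 235.16566415]
[np.float64(1.89), np.float64(3.79), np.float64(5.43), np.float64(5.51), np.float64(5.69), np.float64(5.69), np.float64(5.68), np.float64(5.73), np.float64(6.07), np.float64(6.08), np.float64(6.06), np.float64(6.12)] [np.float64(1.88), np.float64(3.76), np.float64(5.61), np.float64(6.7), np.float64(6.7), np.float64(6.68), np.float64(6.67), np.float64(6.72), np.float64(7.04), np.float64(7.06), np.float64(7.05), np.float64(7.11)]
[np.float64(13.44), np.float64(13.42), np.float64(13.42), np.float64(13.51), np.float64(13.52), np.float64(13.53), np.float64(13.52), np.float64(13.54), np.float64(13.57), np.float64(13.78), np.float64(13.74), np.float64(13.74), np.float64(13.8), np.float64(14.16)] [np.float64(12.43), np.float64(12.43), np.float64(12.42), np.float64(12.42), np.float64(12.42), np.float64(12.5), np.float64(12.51), np.float64(12.5), np.float64(12.52), np.float64(12.56), np.float64(12.78), np.float64(12.77), np.float64(12.72), np.float64(12.78)]
```

```bash
python3 - <<'E'
from h import *
o,M=st();go(o,M,[.438,.275,.43],-10)
E
```

```text
t 27.05 p [ 0.5418 -0.0174  0.4298] psi -6.07 tz [-1.150e-02  2.000e-04 -9.999e-01] F [ 0.07 -0.25 -2.42] grip 0.293
shift units [-2.683 -5.595  0.021] turn units [0.016 0.131 0.787]
```

Call:
servo_tool --motion '[[[-0.15,-0.3,-0.05,0,0.1,0],[-0.3,-0.62,-0.05,0,0.03,0],[-0.38,-0.8,-0.03,0,0,0.1],[-0.38,-0.8,0,0,0,0.1],[-0.38,-0.8,0,0,0,0.2],[-0.38,-0.8,0,0,0,0.2],[-0.35,-0.75,0,0,0,0.2],[-0.25,-0.5,0,0,0,0],[-0.1,-0.2,0,0,0,0],[0,0,0,0,0,0]]]'

```text
clock: 28.05
position: [0.4453, 0.2855, 0.428]
ee_rot: [0.996, -0.092, -0.005, 0.002]
ft_force: [0.1, 0.1, -2.9]
grip_width: 0.295
```

```bash
python3 - <<'E'
from h import *
o,M=st();go(o,M,[.438,.275,.26],-10)
w=cams.camera("wrist");cv2.imwrite("pics/w31.png",w["color"][:,:,::-1])
E
```

```text
t 28.05 p [0.4453 0.2855 0.428 ] psi -10.52 tz [-0.0109 -0.0039 -0.9999] F [ 0.05  0.06 -2.86] grip 0.295
shift units [-0.071  0.214  3.362] turn units [ 0.066  0.115 -0.105]
```

View pics/w31.png

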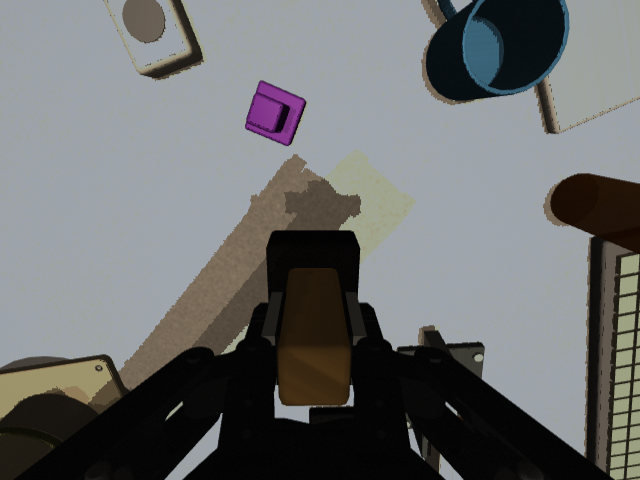

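Clear below. Descending.

Call:
servo_tool --motion '[[[-0.03,0.1,0.5,0.03,0.06,0],[-0.04,0.1,0.7,0.03,0.05,0],[0,0,0.8,0,0,0],[0,0,0.7,0,0,0],[0,0,0.45,0,0,0],[0,0,0,0,0,0]]]'

```text
clock: 28.7
position: [0.4462, 0.263, 0.2655]
ee_rot: [0.995, -0.1, 0.002, 0.002]
ft_force: [0.1, 0.5, -3.3]
grip_width: 0.293
```

```bash
python3 - <<'E'
from h import *
o,M=st();go(o,M,[.438,.275,.230],-10)
E
```

```text
t 28.7 p [0.4462 0.263  0.2655] psi -11.49 tz [ 0.0037 -0.0043 -1.    ] F [ 0.07  0.53 -3.32] grip 0.293
shift units [-0.212 -0.205  0.709] turn units [ 0.041 -0.051 -0.299]
```

Call:
servo_tool --motion '[[[-0.1,-0.1,0.3,0.04,-0.05,0],[0,0,0.3,0,0,0],[0,0,0,0,0,0]]]'

```text
clock: 29.0
position: [0.4455, 0.2653, 0.2368]
ee_rot: [0.995, -0.103, 0.001, 0.0]
ft_force: [-0.9, -0.3, -2.8]
grip_width: 0.293
```

```bash
python3 - <<'E'
from h import *
o,M=st();p=o["position"].copy();p[2]=.228;go(o,M,p,-11.5)
E
```

```text
t 29.0 p [0.4455 0.2653 0.2368] psi -11.84 tz [ 2.9e-03 -7.0e-04 -1.0e+00] F [-0.94 -0.33 -2.76] grip 0.293
shift units [-0.001 -0.     0.176] turn units [ 0.001 -0.034 -0.068]
```

Call:
servo_tool --motion '[[[0,0,0.1,0,-0.03,0],[0,0,0.06,0,0,0],[0,0,0.03,0,0,0]]]'

```text
clock: 29.3
position: [0.4472, 0.2647, 0.2292]
ee_rot: [0.995, -0.104, 0.002, -0.001]
ft_force: [-0.3, -0.3, -2.6]
grip_width: 0.298
```

Call:
servo_tool --motion '[[[0,0,0.03,0,0,0],[0,0,0.03,0,0,0]]]'

```text
clock: 29.5
position: [0.4476, 0.2648, 0.2268]
ee_rot: [0.995, -0.104, 0.002, -0.001]
ft_force: [-0.5, 0.5, -2.5]
grip_width: 0.296
```

```bash
python3 - <<'E'
from h import *
o,M=st()
E
```

```text
t 29.5 p [0.4476 0.2648 0.2268] psi -11.95 tz [ 0.0049  0.0016 -1.    ] F [-0.48  0.54 -2.55] grip 0.296
```

Call:
servo_tool --motion '[[[0,0,0.03,-0.02,-0.05,0],[0,0,0.02,0,0,0],[0,0,0,0,0,0]]]'

```text
clock: 29.8
position: [0.4479, 0.2652, 0.2258]
ee_rot: [0.995, -0.104, 0.0, -0.001]
ft_force: [0.1, 0.2, -2.9]
grip_width: 0.29
```

```bash
python3 - <<'E'
from h import *
o,M=st()
E
```

```text
t 29.8 p [0.4479 0.2652 0.2258] psi -11.92 tz [ 9.e-04  1.e-03 -1.e+00] F [ 0.11  0.21 -2.93] grip 0.29
```

Call:
servo_tool --motion '[[[0,0,0.03,0,0,0],[0,0,0.02,0,0,0]]]'

```text
clock: 30.0
position: [0.448, 0.2657, 0.2255]
ee_rot: [0.995, -0.104, 0.001, -0.001]
ft_force: [-6.3, -4.3, 14.1]
grip_width: 0.295
```

Call:
servo_tool --motion '[[[0,0,0.03,0,0,0],[0,0,0.02,0,0,0]]]'

```text
clock: 30.2
position: [0.4479, 0.2659, 0.2255]
ee_rot: [0.995, -0.104, 0.001, -0.0]
ft_force: [-5.0, -4.2, 9.2]
grip_width: 0.293
```

```bash
python3 - <<'E'
from h import *
o,M=st()
E
```

```text
t 30.2 p [0.4479 0.2659 0.2255] psi -11.9 tz [ 0.0015  0.     -1.    ] F [-5.03 -4.25  9.19] grip 0.293
```

On the desk. Relax and open.

Call:
servo_tool --motion '[[[0,0,0,0,0,0],[0,0,0,0,0,0]]]'

```text
clock: 30.4
position: [0.4479, 0.2659, 0.2257]
ee_rot: [0.995, -0.104, 0.001, -0.0]
ft_force: [-0.3, 0.4, -1.8]
grip_width: 0.295
```

Call:
servo_tool --motion '[[[0,0,0,0,0,0],[0,0,0,0,0,0],[0,0,0,0,0,0],[0,0,0,0,0,0],[0,0,0,0,0,0],[0,0,0,0,0,0]]]' --jaw 0

```text
clock: 31.0
position: [0.4483, 0.2663, 0.2257]
ee_rot: [0.995, -0.104, 0.001, -0.001]
ft_force: [0.4, -0.3, 0.2]
grip_width: 0.997
```

Call:
servo_tool --motion '[[[0,0,-0.2,0,0,0],[0,0,-0.5,0,0,0],[0,0,-0.7,0,0,0],[0,0,-0.8,0,0,0],[0,0,-0.8,0,0,0],[0,0,-0.4,0,0,0],[0,0,0,0,0,0]]]'

```text
clock: 31.7
position: [0.4468, 0.2658, 0.4064]
ee_rot: [0.995, -0.103, 0.001, -0.001]
ft_force: [0.4, -0.6, -0.7]
grip_width: 1.003
```

```bash
python3 - <<'E'
from h import *
o,M=st()
for n in ("scene","side"):
    cv2.imwrite(f"pics/{n}40.png",cams.camera(n)["color"][:,:,::-1])
E
python3 bd.py
```

```text
t 31.7 p [0.4468 0.2658 0.4064] psi -11.84 tz [ 0.0027  0.0019 -1.    ] F [ 0.42 -0.56 -0.7 ] grip 1.003
board push mm L,R,mean 3.11 2.85 2.98
```

View pics/scene40.png

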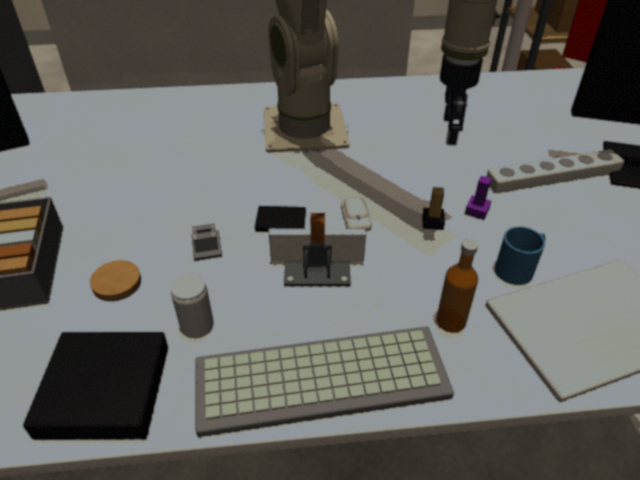

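View pics/side40.png

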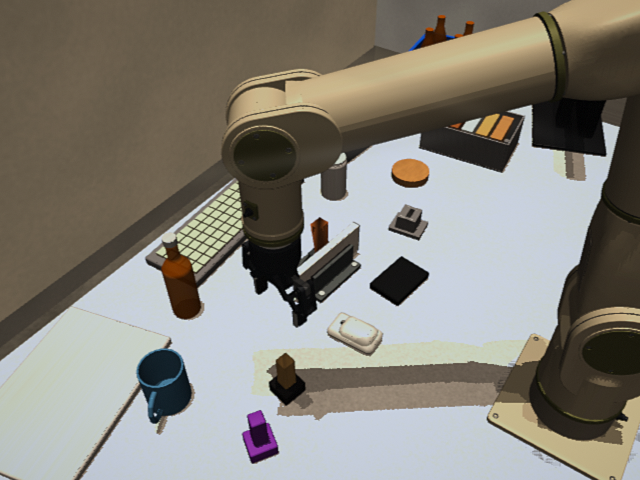

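The block stands upright at scene (434,208), the wedge stands in the shoe at (318,230), and the bystanders haven't moved. Handing in.

```bash
python3 - <<'E'
from h import *
print(order.hand_in())
E
```

```text
the job is handed in; nothing more can be done
None
```

I fixed the board with the wedge and handed the job in at about 32 s. I set the wedge in the slot and let it go, and it stood by itself. I then drove it down with the black-based wooden-handled block. The block is back upright on the desk near where it started, clear of the shoe.

**Seating:** The scene camera puts the board at about 3.0 to 3.2 mm back, which is the hard stop. The last pushes, up to about 31 N including the block's weight, moved the wedge only about 0.3 mm. The side-camera edge check read 2.65 mm while some of its rows were on fixed background. It read 2.98 mm at the end, with the arm partly in that view.

**Things that may count against it:**
- **Looseness at release:** When I let the wedge go, the board was already about 0.7 mm back, possibly 1 mm. It stood freely but was not quite unpressed.
- **First tapping try:** It tilted and jammed about 5 mm down at roughly 22 N, so I lifted off, levelled the block and tapped again.
- **Force limit:** I read the force only at the end of each move. The highest readings stayed under 35 N, but brief peaks between readings were not seen.

The last pictures show the other things on the desk unmoved and the gripper touching nothing.

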